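Read in the labelled blanks with the keyed laser code reader

ROBOT

A 7-joint arm with a two-finger parallel gripper is mounted at the origin on the work surface. World frame = base frame: x ahead of the robot, y to its left, z up, the work surface at z = 0. Lengths are in m, angles in rad, forces in N, time in s.
With the tool pointing down it reaches from about 0.4 to 0.875 m from the base axis. Payload 19.3 kg.
Tool frame: the origin (TCP) lies on the centre line of the jaws, within the pads' length; the fingertips stand 11 mm ahead of it and the grasp point (between the pads) lies 8 mm behind it (arm.tip_extent is the distance from the TCP to the fingertips, in m); z points along the fingers, y is the direction in which the jaws open and shut (so a half turn about z gives the same grasp; the last joint's range is limited). The gripper opens to 85 mm and grips with 20 to 120 N. Pads are 22 mm wide; open, the fingers measure 114 mm over their backs; the gripper's body (76 mm by 85 mm) begins 54 mm behind the grasp point. The pads swing forward as they close: fully open they stand 13 mm farther back than shut.
Start: joints at [-1.356, 0.521, -0.036, 1.599, 0.021, 1.021, -0.113], TCP at [0.176, 0.6, 0.242] pointing down, gripper open.
Joint ranges: [-2.91, 2.91], [-0.3, 2.13], [-1.5, 1.42], [0.17, 2.43], [-1.26, 4.41], [0.16, 1.93], [-2.52, 2.52]. Speed limits (rad/s): [1.89, 1.89, 2.39, 2.39, 3.01, 3.01, 3.01].

INTERFACE

Orientations are given as a unit quaternion [x, y, z, w].
In Python, from workcell import arm gives the robot as it stands.
- The arm moves only by the tool drive_tool, never from a script. Its argument "commands" is a list of rows, each a list of 5 numbers: the finger opening in mm, from 0 to 85.4, then the shift along the tool's x, y, z each as a share of 0.5 m, from -1 to 1, then the turn about the tool's z as a share of 0.5 rad, from -1 to 1. In form: [[fingers, dx, dy, dz, yaw], ...]. A call has 1 to 12 rows; each row shifts and turns the commanded pose from where the row before left it, along the tool's axes as they then stand; what a row does not reach is not made up. A row lasts 1/12 s, in which the tool goes at most 41.7 mm and 7.16 degrees, less where a joint would pass 70% of its speed; a pose out of reach is approached as far as the arm can. A call with a number of a shift or a turn outside -1 to 1 is refused whole. A call with a gripper value outside its range is refused whole. The fingers move at their own pace and stop on an object; "newtons" is the grip in N (left out, the last holds). Time passes only in rows, so rows that do not move let the fingers close. It gives the time, the measured TCP pose, the force and the opening at its end, in the units of the state.
- arm.read_state(): the state, without advancing time (a new reading comes with each control period).
- arm.read_camera(name): name is "scene" or "top" or "wrist"; returns a dict with "pixels" (384x512x3 uint8, blue, green, red), "intrinsics" (3x3 intrinsics, pixels), "R" (3x3) and "t" (3): a world point X has camera coordinates R X + t. Camera axes: x right, y down, z forward; pixel columns grow to the right and rows downward; lengths in m; the calibration is good to about 2 mm. A picture is of the moment at which its call begins. There is no depth.
- arm.finish_job(): hands the job in, once; it reports no verdict.
The state is a dict: "clock": time; "qpos": joint angles; "dq": joint speeds; "tau": joint torques, N m; "tool_pos": TCP position; "tool_rot": TCP orientation; "contact_force": force on the tool from outside, world axes, zero at the start; "torque": the same for the moment, N m; "width": opening from 0.0 (shut) to 1.0 (fully open).
Only numpy, scipy, OpenCV 4.12 (cv2) and the standard library are available. Lean on these libraries where they do the work, as an engineer would, in place of code of your own. Each camera call takes 0.05 s, during which the arm holds its last target. There are 200 camera calls.

TASK

Read in the round aluminium blanks that are on the bench (three or four): stand every one of them upright on the scribed line of the reader's plate, each turned so that its barcode label squarely faces the reader's window. With all of them set, take the laser key from the wooden rail, push it fully home in the key switch and turn it clockwise to on, leave it on for about two seconds while the labels still face the window, then turn it back fully to off, pull the key and put it back upright, fully home, in its slot in the rail. Leave the blanks standing on the line facing the window and do not disturb the other tools.

Things in the scene. Friction and masses are not known exactly. Their poses are not given: they have to be found in the camera images.
- station: Fixed bench code reader: steel plate 8 mm thick, 390 mm along y, from x = -65 to 175 mm, with reader block and key-switch box. Origin on the bench under the middle of the read line; x points from the line to the reader's window (away from the robot), y along the line to the left. Key-switch box left of the plate: grey, 105 x 105 mm, centre x = -30, y = 260, top at z = 70, yellow legend plate.
- read_line (a point): Middle of the black scribed read line, on the plate's top, 8 mm above the bench. The line runs 170 mm each way along the station's y, with four cross ticks at -138, -46, 46 and 138 mm.
- window (a point): Centre of the reader's long dark red window (340 x 34 mm), 52 mm above the bench and 101 mm from the read line; it looks back at the line along the station's -x. The grey reader block is 370 mm long (y), reaches from here to x = 175 mm, top 98 mm above the bench.
- keyswitch (a joint): Key switch on top of the box, vertical axis. 0 = off (slot's long side along the station's x), 1.05 rad (60 degrees) = on, at its stops; it turns clockwise seen from above. Stiff (about 0.06 N m), stays where it is left. It must be turned with the key in it.
- slot (a point): Centre of the key slot's mouth on the top of the switch barrel, 73 mm above the bench. The slot is 14 x 7 mm, open 38 mm deep straight down; long side along this point's x axis. The point turns with the barrel.
- key: Laser key, 60 g, at the start upright in the rail's slot. Flat black bow 36 mm wide (its x) x 10 mm thick (its y) x 40 mm high, on a steel blade 12 (x) x 5 (y) mm, 35 mm long (last 5 mm: 8 x 3). Origin at the underside (shoulder) of the bow, z up along the bow; the blade points to -z. Home, the shoulder rests on the barrel or rail. Fits either way round.
- rail: Fixed wooden rail 260 (its y) x 62 (its x) x 50 mm high, origin on the bench under its middle. Holds the laser key in the middle slot and a chrome chuck key (T-bar 76 mm long, its top 56 mm above the rail's top) in a hole 95 mm to each side.
- rail_slot (a point): Centre of the mouth of the rail's key slot, on the rail's top, 50 mm above the bench; the slot is 17 mm along the rail (its y) x 10 mm across, 40 mm deep.
- blank1: Aluminium round-bar blank, 64 mm diameter, 48 mm high, 0.42 kg nominal, standing on end; may be absent (None). Origin at the centre of its underside, z up. A white barcode label, 26 mm wide and 40 mm long, runs down its +x side from the top edge; the label's upper end is folded 15 mm over on to the top face.
- blank1_label (a point): Centre of that label on the side of blank1: 32 mm out along the blank's x, 28 mm up.
- blank2: Aluminium round-bar blank, 64 mm diameter, 52 mm high, 0.45 kg nominal, standing on end; may be absent (None). Origin at the centre of its underside, z up. A white barcode label, 26 mm wide and 40 mm long, runs down its +x side from the top edge; the label's upper end is folded 15 mm over on to the top face.
- blank2_label (a point): Centre of that label on the side of blank2: 32 mm out along the blank's x, 32 mm up.
- blank3: Aluminium round-bar blank, 64 mm diameter, 56 mm high, 0.49 kg nominal, standing on end; may be absent (None). Origin at the centre of its underside, z up. A white barcode label, 26 mm wide and 40 mm long, runs down its +x side from the top edge; the label's upper end is folded 15 mm over on to the top face.
- blank3_label (a point): Centre of that label on the side of blank3: 32 mm out along the blank's x, 36 mm up.
- blank4: Aluminium round-bar blank, 64 mm diameter, 60 mm high, 0.52 kg nominal, standing on end; may be absent (None). Origin at the centre of its underside, z up. A white barcode label, 26 mm wide and 40 mm long, runs down its +x side from the top edge; the label's upper end is folded 15 mm over on to the top face.
- blank4_label (a point): Centre of that label on the side of blank4: 32 mm out along the blank's x, 40 mm up.
- chuck1: Chrome chuck key standing in a hole of the rail, 96 mm long, T-bar 76 mm; not needed.
- chuck2: The second chrome chuck key, like the first; not needed.
- parallel1: Steel parallel bar 150 (x) x 10 (y) x 26 mm standing on its long edge; not needed. Origin under its middle.
- parallel2: Second parallel bar, alongside the first; not needed.
- vblock: Knurled steel V-block 70 (x) x 50 (y) x 45 mm; not needed. Origin under its middle.
- drift: Brass drift rod 16 mm diameter, 100 mm long, lying in the V-block; not needed.
- knob: Orange plastic safety-shield knob, 54 mm across, 34 mm high; not needed. Origin under its middle.
Things that resemble listed ones, but are neither listed nor needed, are in the scene too. What is shaped like the blank1 but purple or yellow is not meant.

How it is judged:
By the outcome, as a careful person would: the job done as asked, in the order asked, and still so for the second after the job is handed in, with the robot touching nothing.
Of blank1, blank2, blank3, blank4 only 3 to 4 are there at a start; the rules pass over those that are not, and their reading is None.
At some moment in a run one of blank1, blank2, blank3, blank4 may be knocked a few centimetres aside while the robot is not near it.
It also fails if it takes over 208 s, if anything falls off the work surface, if the arm or the gripper's body presses on something with over 40 N, if the wrist force passes 120 N, or if a joint passes its speed limit or range.

## Working session

There is one attempt and no reset: what is moved stays moved. The work goes in short steps, Python scripts to look and compute and a tool call to move; the robot and the scene stay as the last step left them, time stands still between calls to the robot, and variables do not carry over. Pictures are saved under pics/ and viewed, about 12 in all and at most 16, crops included, and the job is handed in when it is done.

Besides the shell and the picture viewer there is one more tool, called after "Call:" as name(argument=value, ...) on one line, values as JSON. drive_tool: Moves the arm, as the interface text tells. Shift numbers are shares of 0.5 m and turn numbers shares of 0.5 rad, none past 1 either way. Its arguments: {"type":"object","properties":{"commands":{"type":"array"},"newtons":{"type":"number"}},"required":["commands"]}

```bash
ls; mkdir -p pics
cat > h.py <<'E'
import numpy as np, cv2, pickle
from workcell import arm
def snap(n,f):
    c=arm.read_camera(n); pickle.dump(c,open(f'pics/{f}.pkl','wb')); cv2.imwrite(f'pics/{f}.png',c['pixels']); return c
def load(f): return pickle.load(open(f'pics/{f}.pkl','rb'))
def ray(c,u,v,z):
    K,R,t=[np.array(c[k]) for k in('intrinsics','R','t')]
    o=-R.T@t; d=R.T@np.linalg.solve(K,[u,v,1.]); return o+d*(z-o[2])/d[2]
def proj(c,X):
    K,R,t=[np.array(c[k]) for k in('intrinsics','R','t')]
    p=K@(R@np.array(X)+t); return p[:2]/p[2]
E
python3 - <<'E'
from h import *
a=snap('top','top0');b=snap('scene','scene0')
for c in(a,b): print(c['intrinsics'][0],(-np.array(c['R']).T@c['t']).round(3),np.array(c['R']).round(2).tolist())
cv2.imwrite('pics/top0b.png',cv2.resize(a['pixels'],(800,600),interpolation=cv2.INTER_CUBIC))
cv2.imwrite('pics/scene0b.png',cv2.resize(b['pixels'],(800,600),interpolation=cv2.INTER_CUBIC))
print(arm.read_state())
E
```

```text
pics
[373.41470964   0.         258.27131183] [ 0.311 -0.049  1.306] [[0.01, -1.0, -0.01], [-0.99, -0.01, -0.16], [0.16, 0.01, -0.99]]
[349.66543188   0.         253.43046361] [1.149 0.494 0.57 ] [[-0.66, 0.76, 0.0], [0.38, 0.33, -0.87], [-0.65, -0.57, -0.5]]
{'clock': 0.1, 'qpos': array([-1.35620768,  0.5219461 , -0.03633614,  1.59995053,  0.02118636,
        1.02108199, -0.11281058]), 'dq': array([ 0.00100034, -0.00010991, -0.00107312, -0.0022451 ,  0.00185471,
       -0.00128443,  0.00033665]), 'tau': array([ 2.57496104e-03, -9.28487277e+01,  1.98342562e+00, -3.70531940e+01,
        1.81264943e-02,  5.43944698e-03,  5.75830813e-05]), 'tool_pos': array([0.17553897, 0.5995434 , 0.24178852]), 'tool_rot': array([ 1.41924057e-01,  9.89877422e-01, -4.98847159e-04, -4.45018781e-05]), 'contact_force': array([-0.56916107,  0.42473808, -0.43963394]), 'torque': array([-0.02358055,  0.02648717,  0.01091278]), 'width': 0.9986882533975538}
```

View pics/top0b.png

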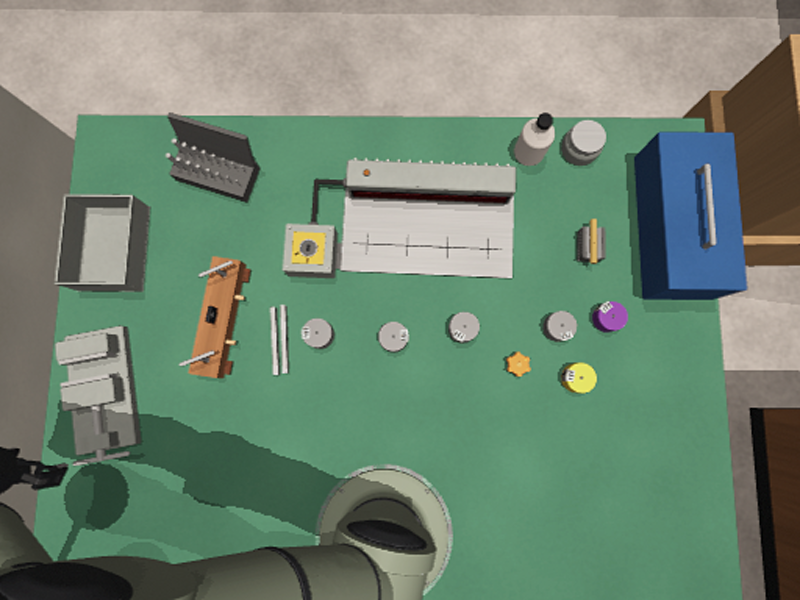

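View pics/scene0b.png

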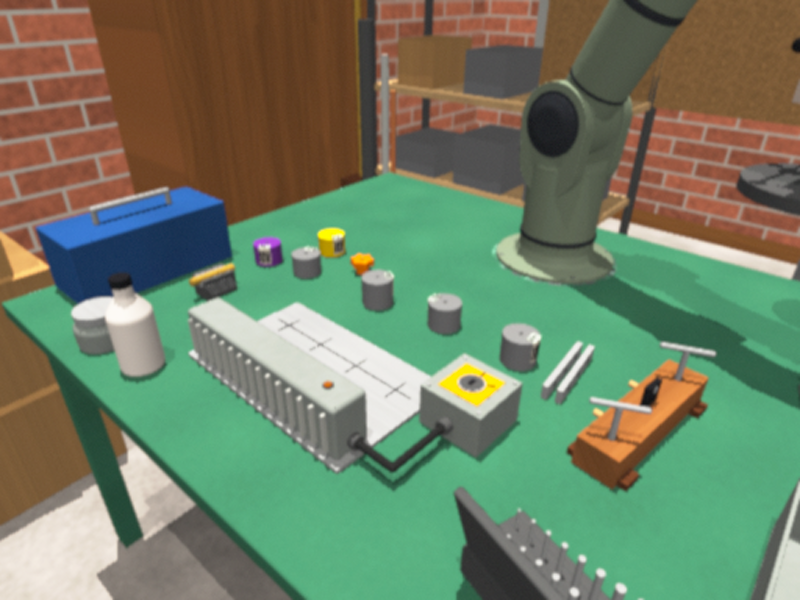

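Top view, in 800×600 pixels: four grey aluminium blanks stand at about (316,333), (393,337), (464,326) and (562,325). The purple one (611,316) and the yellow one (580,378) are decoys. The plate with its ticks spans (366–488, 245), the switch is at (308,248), and the key is in the rail at (211,314). Next is an enlarged crop to measure from.

Run:
```python
from h import *
c=load('top0'); im=c['pixels']
A=cv2.resize(im[185:265,175:375],None,fx=4,fy=4,interpolation=cv2.INTER_CUBIC)
B=cv2.resize(im[135:185,175:375],None,fx=4,fy=4,interpolation=cv2.INTER_CUBIC)
cv2.imwrite('pics/c1.png',np.vstack([B,A]))
K=np.array(c['intrinsics'])
s=1/1.5625
for n,u,v,z in [('t1',366,244.5,.008),('t2',407,246,.008),('t3',447,247.5,.008),('t4',488,249,.008),('slot',308,248,.073),('key',211,314,.09),('chk1',215,269,.1),('chk2',197,360,.1),('A',316,333,.05),('B',393,337,.05),('C',464,326,.05),('D',562,325,.05)]:
    print(n,ray(c,u*s,v*s,z).round(4))
```

```text
t1 [0.6288 0.0494 0.008 ]
t2 [ 0.626  -0.0444  0.008 ]
t3 [ 0.6232 -0.1356  0.008 ]
t4 [ 0.6204 -0.229   0.008 ]
slot [0.6041 0.1702 0.073 ]
key [0.4562 0.3663 0.09  ]
chk1 [0.5507 0.3604 0.1   ]
chk2 [0.3594 0.3858 0.1   ]
A [0.4217 0.1502 0.05  ]
B [ 0.4145 -0.0161  0.05  ]
C [ 0.4396 -0.169   0.05  ]
D [ 0.4436 -0.3802  0.05  ]
```

View pics/c1.png

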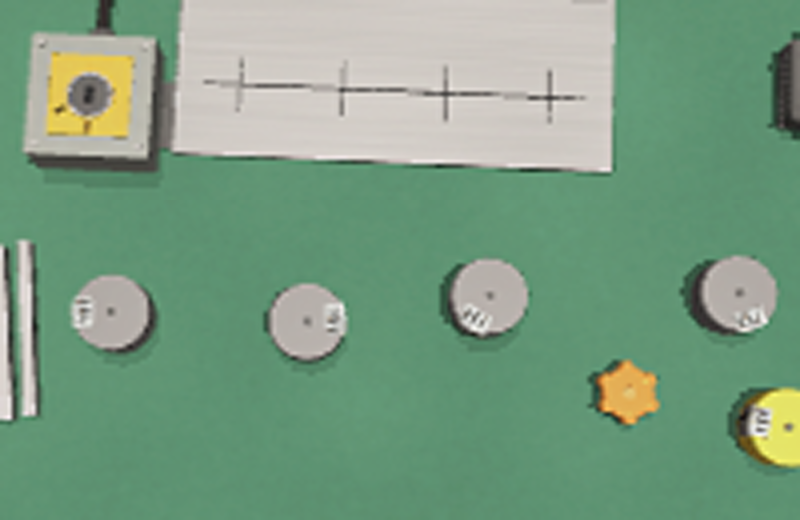

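```bash
cat >> h.py <<'E'
def yaw(s):
    from scipy.spatial.transform import Rotation as Ro
    y=Ro.from_quat(s['tool_rot']).as_matrix()[:,1]; return np.degrees(np.arctan2(y[1],y[0]))
def plan(wps,start=None,step=.038):
    """wps: list of (x,y,z,yawdeg or None,fingers). prints rows [f,dx,dy,dz,yaw] in 0.5 shares"""
    s=arm.read_state(); p=np.array(start[:3] if start else s['tool_pos']); w=start[3] if start else yaw(s)
    for x,y,z,wt,f in wps:
        d=np.array([x,y,z])-p; wt=w if wt is None else wt; dw=wt-w
        n=max(1,int(np.ceil(np.linalg.norm(d)/step)),int(np.ceil(abs(dw)/6.8)))
        print('-> ',(x,y,z,wt),n,'rows')
        for i in range(n):
            a=np.radians(w); ty=np.array([np.cos(a),np.sin(a),0]); tx=np.array([np.cos(a+np.pi/2),np.sin(a+np.pi/2),0]); 
            e=d/n; print([f]+[round(float(v),4) for v in (e@tx/.5,e@ty/.5,-e[2]/.5,-np.radians(dw/n)/.5)],end=',')
            w+=dw/n
        print(); p=np.array([x,y,z])
def st():
    s=arm.read_state(); print(round(s['clock'],2),s['tool_pos'].round(4),round(yaw(s),2),s['contact_force'].round(1),round(s['width'],3),'q7',round(s['qpos'][6],2))
E
python3 - <<'E'
from h import *
c=load('top0')
f=lambda x,y,z: ray(c,175+(x+.5)/4-.5,135+(y+.5)/4-.5,z)
for n,p,l in [('A',(111,312),(85,312)),('B',(307,321),(334,319)),('C',(489,295),(475,319)),('D',(740,293),(750,320))]:
    P,L=f(*p,.054),f(*l,.054); print(n,P.round(4),np.linalg.norm(L-P).round(4),np.degrees(np.arctan2(*(L-P)[1::-1])).round(1))
for p in [(240,84),(343,90),(446,94),(550,98)]: print(f(*p,.008).round(4))
print('slot',f(89,94,.073).round(4))
s=arm.read_state(); print(yaw(s))
plan([(.42,-.17,.26,73.7,85)])
plan([(.18,.45,.24,None,85),(.44,.1,.26,90,85)])
E
```

```text
A [0.423  0.1492 0.054 ] 0.0219 90.5
B [ 0.4169 -0.0157  0.054 ] 0.0227 -85.3
C [ 0.4401 -0.1684  0.054 ] 0.0235 149.7
D [ 0.4436 -0.3789  0.054 ] 0.0238 -161.5
[0.6319 0.048  0.008 ]
[ 0.6271 -0.044   0.008 ]
[ 0.6242 -0.1358  0.008 ]
[ 0.6212 -0.2283  0.008 ]
slot [0.6062 0.1711 0.073 ]
73.68159942756127
->  (0.42, -0.17, 0.26, 73.7) 22 rows
[85, -0.041, -0.0609, -0.0017, -0.0],[85, -0.041, -0.0609, -0.0017, -0.0],[85, -0.041, -0.0609, -0.0017, -0.0],[85, -0.041, -0.0609, -0.0017, -0.0],[85, -0.041, -0.0609, -0.0017, -0.0],[85, -0.041, -0.0609, -0.0017, -0.0],[85, -0.041, -0.0609, -0.0017, -0.0],[85, -0.041, -0.0609, -0.0017, -0.0],[85, -0.041, -0.0609, -0.0017, -0.0],[85, -0.041, -0.0609, -0.0017, -0.0],[85, -0.041, -0.0609, -0.0017, -0.0],[85, -0.041, -0.0609, -0.0017, -0.0],[85, -0.041, -0.0609, -0.0017, -0.0],[85, -0.041, -0.0609, -0.0017, -0.0],[85, -0.041, -0.0609, -0.0017, -0.0],[85, -0.041, -0.0609, -0.0017, -0.0],[85, -0.041, -0.0609, -0.0017, -0.0],[85, -0.041, -0.0609, -0.0017, -0.0],[85, -0.041, -0.0609, -0.0017, -0.0],[85, -0.041, -0.0609, -0.0017, -0.0],[85, -0.041, -0.0609, -0.0017, -0.0],[85, -0.041, -0.0609, -0.0017, -0.0],
->  (0.18, 0.45, 0.24, np.float64(73.68159942756127)) 4 rows
[85, -0.0231, -0.0711, 0.0009, -0.0],[85, -0.0231, -0.0711, 0.0009, -0.0],[85, -0.0231, -0.0711, 0.0009, -0.0],[85, -0.0231, -0.0711, 0.0009, -0.0],
->  (0.44, 0.1, 0.26, 90) 12 rows
[85, -0.058, -0.0438, -0.0033, -0.0475],[85, -0.0569, -0.0452, -0.0033, -0.0475],[85, -0.0558, -0.0465, -0.0033, -0.0475],[85, -0.0547, -0.0478, -0.0033, -0.0475],[85, -0.0536, -0.0491, -0.0033, -0.0475],[85, -0.0524, -0.0504, -0.0033, -0.0475],[85, -0.0512, -0.0516, -0.0033, -0.0475],[85, -0.0499, -0.0528, -0.0033, -0.0475],[85, -0.0487, -0.054, -0.0033, -0.0475],[85, -0.0474, -0.0551, -0.0033, -0.0475],[85, -0.0461, -0.0562, -0.0033, -0.0475],[85, -0.0447, -0.0573, -0.0033, -0.0475],
```

Call:
drive_tool(commands=[[85,-0.0525,-0.054,0,0],[85,-0.0525,-0.054,0,0],[85,-0.0525,-0.054,0,0],[85,-0.0525,-0.054,0,0],[85,-0.0525,-0.054,0,0],[85,-0.0525,-0.054,0,0],[85,-0.0525,-0.054,0,0],[85,-0.0525,-0.054,0,0],[85,-0.0525,-0.054,0,0],[85,-0.0525,-0.054,0,0],[85,-0.0525,-0.054,0,0],[85,-0.0525,-0.054,0,0]])

```text
clock: 1.1
tool_pos: [0.3872, 0.1985, 0.2423]
tool_rot: [0.142, 0.99, 0.0, -0.0]
contact_force: [1.0, 1.6, -0.0]
width: 0.994
```

Call:
drive_tool(commands=[[85,-0.0525,-0.054,0,0],[85,-0.0525,-0.054,0,0],[85,-0.0525,-0.054,0,0],[85,0,0,0,-0.14],[85,0,0,0,-0.14],[85,0,0,0,-0.14],[85,0,0,0,-0.14],[85,0,0,0,0],[85,0,0,0,0]])

```text
clock: 1.85
tool_pos: [0.4396, 0.1004, 0.2422]
tool_rot: [0.004, 1.0, -0.0, -0.0]
contact_force: [0.2, 0.5, 0.9]
width: 0.995
```

Run:
```python
from h import *
st(); c=snap('wrist','w1'); R=np.array(c['R']); print(R.round(3),(-R.T@c['t']).round(4),c['intrinsics'][0])
for X in [(.423,.149,.054),(.417,-.016,.054),(.606,.171,.073)]: print(proj(c,X).round(0))
```

```text
1.85 [0.4396 0.1004 0.2422] 89.59 [0.2 0.5 0.9] 0.995 q7 1.25
[[ 0.006  1.    -0.   ]
 [ 0.952 -0.006  0.306]
 [ 0.306 -0.002 -0.952]] [0.3616 0.1002 0.3741] [280.64769779   0.         254.35156334]
[297. 151.]
[153. 147.]
[311. 294.]
```

View pics/w1.png

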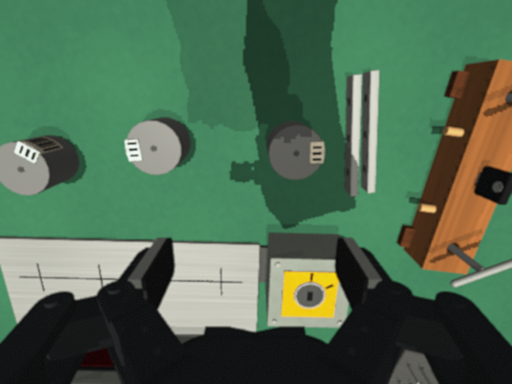

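The wrist view shows blank A at (296,152), B at (154,148) and C at (21,170), with the slot at (310,295) and the key at (493,185). The projections agree with the picture to about 1 px. I'll rectify the top faces to measure centre, height and label angle.

```bash
cat >> h.py <<'E'
def rect(c,x,y,z,half=.045,px=400):
    """metric top-down patch at height z: right=-y, up=+x"""
    g=np.linspace(-half,half,px); yy,xx=np.meshgrid(y-g,x-g); 
    X=np.stack([xx.ravel(),yy.ravel(),np.full(xx.size,z)])
    p=np.array(c['intrinsics'])@(np.array(c['R'])@X+np.array(c['t'])[:,None]); p=p[:2]/p[2]
    return cv2.remap(c['pixels'],p[0].reshape(px,px).astype(np.float32),p[1].reshape(px,px).astype(np.float32),cv2.INTER_CUBIC)
E
python3 - <<'E'
from h import *
t,w=load('top0'),load('w1')
P=[(.423,.149),(.417,-.016),(.440,-.168),(.4436,-.379)]
r1=np.hstack([rect(w,*P[0],.054),rect(w,*P[1],.054)]+[rect(w,*P[2],.054)]); r2=np.hstack([rect(t,*p,.054) for p in P])
im=np.vstack([cv2.resize(r1,(600,200)),cv2.resize(r2,(800,200))[:, :600]]); 
im=np.full((400,800,3),0,np.uint8); im[:200,:600]=cv2.resize(r1,(600,200)); im[200:]=cv2.resize(r2,(800,200))
cv2.imwrite('pics/r1.png',im)
print('tcp proj',proj(w,arm.read_state()['tool_pos']))
E
```

```text
tcp proj [255.77301334 249.26274263]
```

View pics/r1.png

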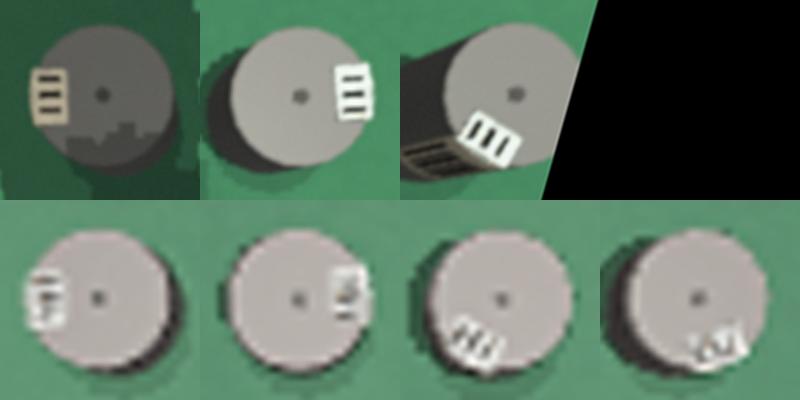

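Call:
drive_tool(commands=[[85,0,0,0,0.2224],[85,0,0,0,0.2224],[85,0,0,0,0.2224],[85,0,0,0,0.2224],[85,0,0,0,0.2224],[85,0,0,0,0.2224],[85,0,0,0,0.2224],[85,0.0453,0.0246,0,0],[85,0.0453,0.0246,0,0],[85,0,0,0.07,0],[85,0,0,0.07,0],[85,0,0,0.07,0]], newtons=60)

```text
clock: 2.9
tool_pos: [0.425, 0.1505, 0.1365]
tool_rot: [0.382, 0.924, 0.001, 0.001]
contact_force: [1.5, 1.0, -0.2]
width: 0.991
```

Run:
```python
from h import *
st(); c=snap('wrist','w2')
P=(.425,.1498)
print(proj(c,(*P,.048)),proj(c,(*P,0)))
cv2.imwrite('pics/r2.png',np.hstack([c['pixels'][:, :],cv2.resize(rect(c,*P,.048),(280,280))[:384]]) if 0 else cv2.copyMakeBorder(np.hstack([cv2.resize(c['pixels'],(373,280)),cv2.resize(rect(c,*P,.048),(280,280))]),0,0,0,0,0))
```

```text
2.9 [0.425  0.1505 0.1365] 45.07 [ 1.5  1.  -0.2] 0.991 q7 0.47
[253.81572745 193.7812658 ] [253.85401512 177.62737633]
```

View pics/r2.png

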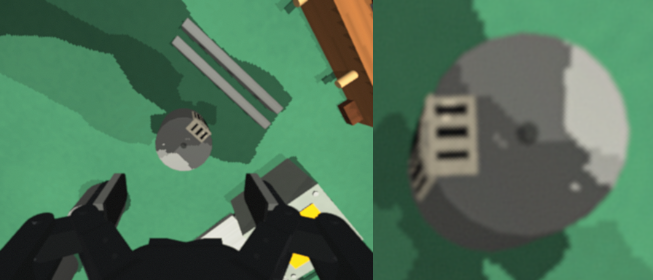

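Call:
drive_tool(commands=[[85,-0.0028,-0.0042,0.058,0],[85,0,0,0.058,0],[85,0,0,0.058,0],[85,0,0,0.055,0],[85,0,0,0,0],[50,0,0,0,0],[50,0,0,0,0],[50,0,0,0,0],[50,0,0,0,0],[50,0,0,0,0],[50,0,0,0,0],[50,0,0,0,0]], newtons=60)

```text
clock: 3.95
tool_pos: [0.4253, 0.1477, 0.0247]
tool_rot: [0.382, 0.924, 0.001, 0.001]
contact_force: [-1.3, -1.5, 15.1]
width: 0.737
```

Call:
drive_tool(commands=[[50,0,0,-0.04,0],[50,0,0,-0.06,0],[50,0,0,-0.06,0],[50,0,0,-0.04,0],[50,0,0,0,0.2324],[50,0,0,0,0.2324],[50,0,0,0,0.2324],[50,0,0,0,0.2324],[50,0,0,0,0.2324],[50,0,0,0,0.2324],[50,0,0,0,0.2324],[50,0,0,0,0.2324]])

```text
clock: 4.95
tool_pos: [0.4245, 0.1479, 0.1241]
tool_rot: [0.757, 0.653, 0.001, -0.0]
contact_force: [-0.6, -0.9, -5.8]
width: 0.736
```

Call:
drive_tool(commands=[[50,0,0,0,0.2324],[50,0,0,0,0.2324],[50,0,0,0,0.2324],[50,0,0,0,0.2324],[50,0,0,0,0.2324],[50,0,0,0,0.2324],[50,0,0,0,0],[50,0,0,0,0]])

```text
clock: 5.62
tool_pos: [0.4244, 0.1479, 0.1235]
tool_rot: [0.933, 0.36, 0.0, -0.0]
contact_force: [1.2, 0.6, -5.1]
width: 0.737
```

Run:
```python
from h import *
st(); c=snap('wrist','w3'); t=snap('top','top1')
A=cv2.resize(t['pixels'][135:265,175:375],None,fx=3.5,fy=3.5,interpolation=cv2.INTER_CUBIC)[:, :]
r=rect(t,.6245,-.09,.008,.17,800)
w=load('w1')
r2=rect(w,.6245,.0,.008,.17,800)
im=np.vstack([r[280:480],r2[280:480],cv2.resize(t['pixels'][185:235,175:375],(800,200))]); cv2.imwrite('pics/r3.png',im)
```

```text
5.62 [0.4244 0.1479 0.1235] -47.85 [ 1.2  0.6 -5.1] 0.737 q7 -0.71
```

View pics/r3.png

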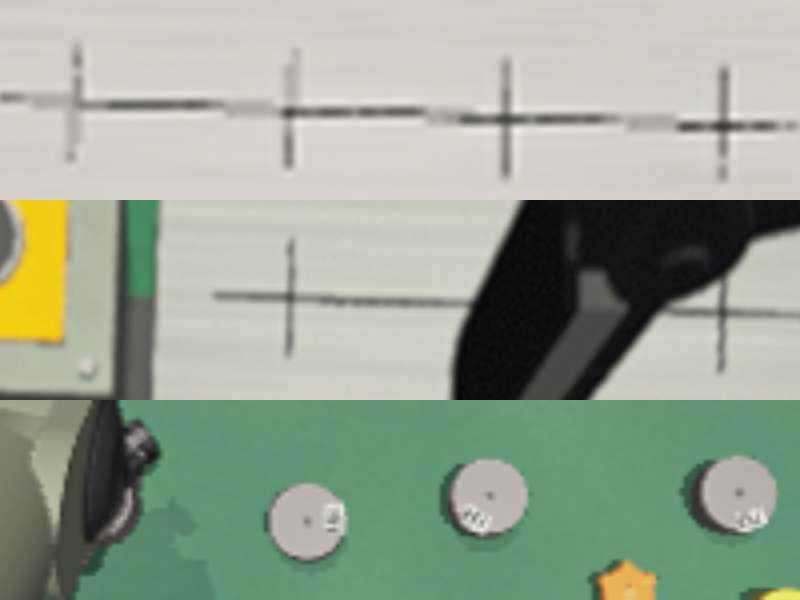

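Call:
drive_tool(commands=[[50,0.0248,0.0612,0,0],[50,0.0248,0.0612,0,0],[50,0.0248,0.0612,0,0],[50,0.0248,0.0612,0,0],[50,0.0248,0.0612,0,0],[50,0.0248,0.0612,0,0],[50,0.0248,0.0612,0,0],[50,0,0,0.05,0],[50,0,0,0.05,0],[50,0,0,0.04,0],[50,0,0,0.02,0],[50,0,0,0,0]])

```text
clock: 6.72
tool_pos: [0.631, 0.0458, 0.041]
tool_rot: [0.934, 0.358, -0.001, -0.001]
contact_force: [0.2, 0.1, -5.4]
width: 0.738
```

Call:
drive_tool(commands=[[50,0.0042,0,0.006,0],[50,0,0,0.006,0],[50,0,0,0.004,0],[50,0,0,0,0],[50,0,0,0,0]])

```text
clock: 7.13
tool_pos: [0.6339, 0.0475, 0.0353]
tool_rot: [0.934, 0.358, 0.0, 0.0]
contact_force: [0.5, -0.0, -5.3]
width: 0.737
```

Call:
drive_tool(commands=[[50,0,0,0.003,0],[50,0,0,0.002,0],[50,0,0,0,0],[50,0,0,0,0]])

```text
clock: 7.47
tool_pos: [0.6339, 0.0475, 0.0328]
tool_rot: [0.934, 0.358, 0.0, -0.0]
contact_force: [-3.0, 0.8, 5.4]
width: 0.733
```

Call:
drive_tool(commands=[[85,0,0,0,0],[85,0,0,0,0],[85,0,0,0,0],[85,0,0,0,0],[85,0,0,-0.06,0],[85,0,0,-0.08,0],[85,0,0,-0.08,0],[85,0,0,-0.08,0],[85,0,0,-0.02,0],[85,0,0,0,0]])

```text
clock: 8.3
tool_pos: [0.6352, 0.0474, 0.1958]
tool_rot: [0.934, 0.358, 0.003, 0.0]
contact_force: [0.7, 0.4, -0.3]
width: 0.993
```

Run:
```python
from h import *
st(); c=snap('wrist','w4'); t=snap('top','top2')
f=lambda c,x,y,z,h=.045: cv2.resize(rect(c,x,y,z,h),(400,400))
im=np.hstack([f(c,.634,.0475,.066,),f(c,.634,.0475,.008,.06)]); cv2.imwrite('pics/r4.png',im)
r=cv2.resize(t['pixels'][135:240,175:375],(400,210)); cv2.imwrite('pics/r4.png',np.vstack([im,np.hstack([cv2.resize(f(t,.634,.0475,.066),(200,200)),cv2.resize(r,(381,200)),np.zeros((200,219,3),np.uint8)])]))
```

```text
8.3 [0.6352 0.0474 0.1958] -48.08 [ 0.7  0.4 -0.3] 0.993 q7 -0.58
```

View pics/r4.png

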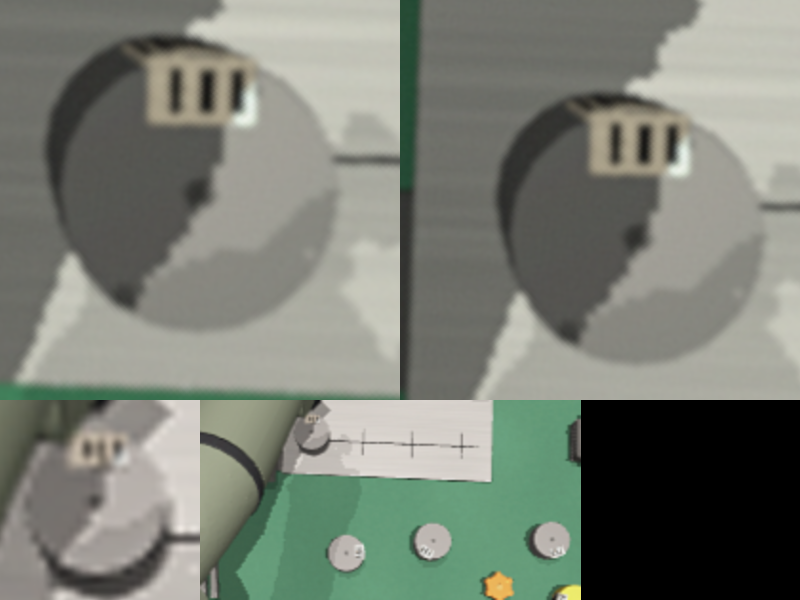

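Call:
drive_tool(commands=[[85,0,0,0.08,0],[85,0,0,0.08,0],[85,0,0,0.08,0],[85,0,0,0.07,0],[85,0,0,0.005,0],[50,0,0,0,0],[50,0,0,0,0],[50,0,0,0,0],[50,0,0,0,0],[50,-0.0017,-0.0016,0,0],[50,-0.0017,-0.0016,0,0],[50,0,0,0,0]], newtons=40)

```text
clock: 9.4
tool_pos: [0.6325, 0.0477, 0.0361]
tool_rot: [0.934, 0.358, 0.001, 0.0]
contact_force: [3.4, 1.1, 8.4]
width: 0.738
```

Call:
drive_tool(commands=[[50,-0.0016,-0.0015,0,0],[50,0,0,0,0],[50,0,0,0,0],[85,0,0,0,0],[85,0,0,0,0],[85,0,0,0,0],[85,0,0,0,0],[85,0,0,-0.06,0],[85,0,0,-0.08,0],[85,0,0,-0.08,0],[85,0,0,-0.06,0],[85,0,0,0,0]])

```text
clock: 10.4
tool_pos: [0.6324, 0.0471, 0.1807]
tool_rot: [0.934, 0.357, 0.003, 0.001]
contact_force: [0.8, -0.6, -0.7]
width: 0.997
```

Run:
```python
from h import *
st(); c=snap('wrist','w5')
def dot(c,x,y,z):
    r=cv2.GaussianBlur(cv2.cvtColor(rect(c,x,y,z,.012,240),cv2.COLOR_BGR2GRAY),(0,0),6).astype(float)
    # remove low-frequency shading
    b=cv2.GaussianBlur(r,(0,0),40); d=r-b; i=np.unravel_index(d.argmin(),d.shape); return (x+.012-i[0]*1e-4).round(4),(y+.012-i[1]*1e-4).round(4),d.min().round(1)
for z in(.060,.064): print(dot(c,.634,.048,z))
print(dot(load('w4'),.636,.048,.064))
plan([(.419,-.016,.17,-90,85)])
```

```text
10.4 [0.6324 0.0471 0.1807] -48.11 [ 0.8 -0.6 -0.7] 0.997 q7 -0.56
(np.float64(0.6314), np.float64(0.0448), np.float64(-42.1))
(np.float64(0.632), np.float64(0.0458), np.float64(-42.6))
(np.float64(0.6349), np.float64(0.0472), np.float64(-49.3))
->  (0.419, -0.016, 0.17, -90) 7 rows
[85, -0.0573, -0.0271, 0.0022, 0.209],[85, -0.0598, -0.0209, 0.0022, 0.209],[85, -0.0617, -0.0146, 0.0022, 0.209],[85, -0.0628, -0.0081, 0.0022, 0.209],[85, -0.0633, -0.0015, 0.0022, 0.209],[85, -0.0631, 0.0051, 0.0022, 0.209],[85, -0.0623, 0.0117, 0.0022, 0.209],
```

Call:
drive_tool(commands=[[85,-0.0573,-0.0271,0,0.209],[85,-0.0598,-0.0209,0,0.209],[85,-0.0617,-0.0146,0,0.209],[85,-0.0628,-0.0081,0,0.209],[85,-0.0633,-0.0015,0,0.209],[85,-0.0631,0.0051,0,0.209],[85,-0.0623,0.0117,0,0.209],[85,0,0,0,0],[85,0,0,0,0]])

```text
clock: 11.2
tool_pos: [0.4165, -0.0159, 0.1744]
tool_rot: [1.0, -0.0, -0.001, -0.0]
contact_force: [0.6, 0.4, 0.0]
width: 0.995
```

```bash
cat >> h.py <<'E'
def dot(c,x,y,z):
    r=cv2.GaussianBlur(cv2.cvtColor(rect(c,x,y,z,.012,240),cv2.COLOR_BGR2GRAY),(0,0),6).astype(float)
    d=r-cv2.GaussianBlur(r,(0,0),40); i=np.unravel_index(d.argmin(),d.shape)
    return float((x+.012-i[0]*1e-4).round(4)),float((y+.012-i[1]*1e-4).round(4))
def label(c,x,y,z):
    """label direction, deg world: symmetry axis of bright sector on ring 19-30 mm"""
    r=cv2.cvtColor(rect(c,x,y,z,.04,400),cv2.COLOR_BGR2GRAY).astype(float)
    a=np.radians(np.arange(0,360,.5)); R=np.arange(95,155,2)[:,None]  # .2mm px
    p=cv2.remap(r.astype(np.float32),(199.5-R*np.sin(a)).astype(np.float32),(199.5-R*np.cos(a)).astype(np.float32),1)
    m=p.max(0); hi=m>(np.median(m)+m.max())/2; w=hi*1.
    ang=np.degrees(np.angle((w*np.exp(1j*a)).sum())); return round(float(ang),1),round(hi.sum()/2,1)
E
python3 - <<'E'
from h import *
st(); c=snap('wrist','w6')
for z in(.052,.056): 
    d=dot(c,.4185,-.016,z); print(z,d,label(c,*d,z))
w=load('w1'); d=dot(w,.4185,-.016,.054); print(d,label(w,*d,.054))
w=load('top0')
for p in [(.423,.149),(.417,-.016),(.440,-.168),(.4436,-.379)]: d=dot(w,*p,.054); print(d,label(w,*d,.054))
cv2.imwrite('pics/r6.png',np.hstack([rect(c,.4185,-.016,.054),cv2.resize(c['pixels'],(400,400))]))
E
```

```text
11.2 [ 0.4165 -0.0159  0.1744] -90.03 [0.6 0.4 0. ] 0.995 q7 -1.02
0.052 (0.4171, -0.018) (-86.4, np.float64(61.0))
0.056 (0.4184, -0.0181) (-87.5, np.float64(58.5))
(0.4188, -0.0149) (-85.5, np.float64(63.5))
(0.424, 0.1501) (97.5, np.float64(41.0))
(0.4168, -0.0149) (-72.9, np.float64(36.0))
(0.4396, -0.169) (153.9, np.float64(42.0))
(0.4438, -0.3777) (-151.9, np.float64(36.5))
```

Call:
drive_tool(commands=[[85,0.003,0.001,0.075,0],[85,0,0,0.075,0],[85,0,0,0.075,0],[85,0,0,0.07,0],[85,0,0,0,0],[50,0,0,0,0],[50,0,0,0,0],[50,0,0,0,0],[50,0,0,0,0],[50,0,0,0,0],[50,0,0,-0.03,0],[50,0,0,-0.06,0]], newtons=60)

```text
clock: 12.25
tool_pos: [0.4187, -0.0164, 0.0724]
tool_rot: [1.0, 0.0, -0.001, 0.0]
contact_force: [0.2, 0.1, -4.3]
width: 0.731
```

Run:
```python
from h import *
st(); s=arm.read_state(); p=s['tool_pos']; w=yaw(s)
plan([(p[0],p[1],p[2]+.06,w,50),(.632-92*.034e-3,.0473-.092,p[2]+.06,w+84,50)])
```

```text
12.25 [ 0.4187 -0.0164  0.0724] -89.99 [ 0.2  0.1 -4.3] 0.731 q7 -0.79
->  (np.float64(0.41869553506633256), np.float64(-0.016409504412585815), np.float64(0.13240899708581427), np.float64(-89.9881269635164)) 2 rows
[50, 0.0, 0.0, -0.06, -0.0],[50, 0.0, 0.0, -0.06, -0.0],
->  (0.628872, -0.0447, np.float64(0.13240899708581427), np.float64(-5.988126963516393)) 13 rows
[50, 0.0323, 0.0044, -0.0, -0.2256],[50, 0.0316, 0.008, -0.0, -0.2256],[50, 0.0305, 0.0115, -0.0, -0.2256],[50, 0.0291, 0.0148, -0.0, -0.2256],[50, 0.0272, 0.018, -0.0, -0.2256],[50, 0.025, 0.021, -0.0, -0.2256],[50, 0.0225, 0.0236, -0.0, -0.2256],[50, 0.0197, 0.026, -0.0, -0.2256],[50, 0.0166, 0.0281, -0.0, -0.2256],[50, 0.0134, 0.0298, -0.0, -0.2256],[50, 0.0099, 0.0311, -0.0, -0.2256],[50, 0.0064, 0.032, -0.0, -0.2256],[50, 0.0027, 0.0325, -0.0, -0.2256],
```

Call:
drive_tool(commands=[[50,0,0,-0.05,0],[50,0.0323,0.0044,-0.04,-0.2256],[50,0.0316,0.008,0,-0.2256],[50,0.0305,0.0115,0,-0.2256],[50,0.0291,0.0148,0,-0.2256],[50,0.0272,0.018,0,-0.2256],[50,0.025,0.021,0,-0.2256],[50,0.0225,0.0236,0,-0.2256],[50,0.0197,0.026,0,-0.2256],[50,0.0166,0.0281,0,-0.2256],[50,0.0134,0.0298,0,-0.2256],[50,0.0099,0.0311,0,-0.2256]])

```text
clock: 13.25
tool_pos: [0.5979, -0.0405, 0.1186]
tool_rot: [0.812, 0.584, -0.0, 0.001]
contact_force: [0.2, -0.2, -4.2]
width: 0.731
```

Call:
drive_tool(commands=[[50,0.0064,0.032,0,-0.2256],[50,0.0027,0.0325,0,-0.2256],[50,0,0,0,0],[50,0,0,0.05,0],[50,0,0,0.05,0],[50,0,0,0.03,0],[50,0,0,0,0],[50,0,0,0,0]])

```text
clock: 13.92
tool_pos: [0.6292, -0.0448, 0.0529]
tool_rot: [0.743, 0.669, -0.001, 0.0]
contact_force: [-0.1, -1.0, -4.5]
width: 0.733
```

Run:
```python
from h import *
st(); s=arm.read_state(); p=s['tool_pos']; w=yaw(s)
plan([(.629,-.0447,p[2],-6,50)])
```

```text
13.92 [ 0.6292 -0.0448  0.0529] -5.98 [-0.1 -1.  -4.5] 0.733 q7 0.21
->  (0.629, -0.0447, np.float64(0.05292746443958725), -6) 1 rows
[50, 0.0001, -0.0004, -0.0, 0.0006],
```

Call:
drive_tool(commands=[[50,0,0,0.015,0],[50,0,0,0.012,0],[50,0,0,0.007,0],[50,0,0,0.003,0],[50,0,0,0.001,0],[50,0,0,0,0],[50,0,0,0,0]])

```text
clock: 14.5
tool_pos: [0.6299, -0.0446, 0.0369]
tool_rot: [0.743, 0.669, 0.001, 0.0]
contact_force: [-20.5, 3.7, 56.8]
width: 0.734
```

Call:
drive_tool(commands=[[50,0,0,-0.004,0],[50,0,0,0,0],[85,0,0,0,0],[85,0,0,0,0],[85,0,0,0,0],[85,0,0,0,0],[85,0,0,-0.06,0],[85,0,0,-0.08,0],[85,0,0,-0.08,0],[85,0,0,-0.06,0],[85,0,0,0,0],[85,0,0,0,0]])

```text
clock: 15.5
tool_pos: [0.6302, -0.0447, 0.1769]
tool_rot: [0.743, 0.669, 0.001, 0.001]
contact_force: [-0.7, 0.4, -1.5]
width: 0.997
```

Run:
```python
from h import *
st(); c=snap('wrist','w7')
for z in(.060,.064): 
    d=dot(c,.630,-.0446,z); print(z,d,label(c,*d,z))
    d=dot(c,.632,.047,z); print(z,d,label(c,*d,z))
cv2.imwrite('pics/r7.png',np.hstack([rect(c,.63,-.0446,.064),rect(c,.63,0,.008,.09)]))
plan([(.44,-.168,.17,10,85)])
```

```text
15.5 [ 0.6302 -0.0447  0.1769] -5.97 [-0.7  0.4 -1.5] 0.997 q7 0.15
0.06 (0.6295, -0.0472) (-26.5, np.float64(18.5))
0.06 (0.6318, 0.0491) (-3.8, np.float64(68.0))
0.064 (0.6298, -0.0458) (-25.3, np.float64(22.0))
0.064 (0.6319, 0.0488) (-3.5, np.float64(67.5))
->  (0.44, -0.168, 0.17, 10) 6 rows
[85, -0.0475, -0.0585, 0.0018, -0.0929],[85, -0.0447, -0.0607, 0.0018, -0.0929],[85, -0.0419, -0.0627, 0.0018, -0.0929],[85, -0.0389, -0.0646, 0.0018, -0.0929],[85, -0.0359, -0.0663, 0.0018, -0.0929],[85, -0.0328, -0.0679, 0.0018, -0.0929],
```

View pics/r7.png

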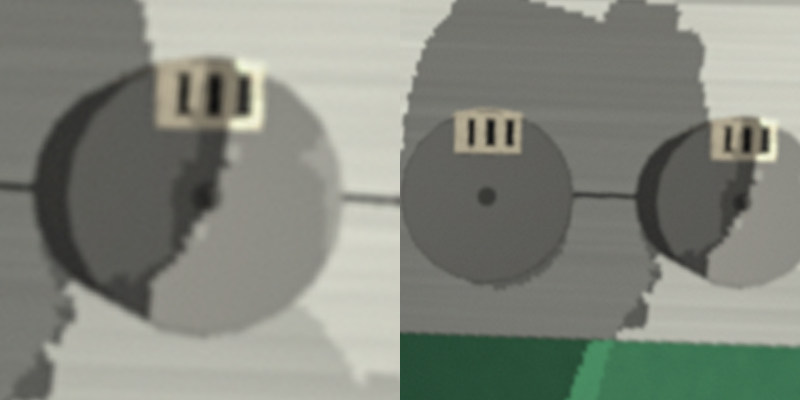

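B stands on the line: its dot is at (.631, −.046), the line runs through (.631), and the label is at about −2°. A reads within about 2 mm. Next is C.

Call:
drive_tool(commands=[[85,-0.0475,-0.0585,0,-0.0929],[85,-0.0447,-0.0607,0,-0.0929],[85,-0.0419,-0.0627,0,-0.0929],[85,-0.0389,-0.0646,0,-0.0929],[85,-0.0359,-0.0663,0,-0.0929],[85,-0.0328,-0.0679,0,-0.0929],[85,0,0,0,0],[85,0,0,0,0]])

```text
clock: 16.22
tool_pos: [0.4383, -0.1691, 0.1747]
tool_rot: [0.644, 0.765, -0.0, -0.001]
contact_force: [1.1, 0.7, 0.3]
width: 0.995
```

Run:
```python
from h import *
st(); c=snap('wrist','w8')
for z in(.052,.056,.060): 
    d=dot(c,.4405,-.1685,z); print(z,d,label(c,*d,z))
t=snap('top','top3')
for p in [(.440,-.168),(.4436,-.379)]: d=dot(t,*p,.054); print(d)
```

```text
16.22 [ 0.4383 -0.1691  0.1747] 9.83 [1.1 0.7 0.3] 0.995 q7 0.65
0.052 (0.4394, -0.1732) (179.0, np.float64(10.5))
0.056 (0.4393, -0.172) (178.8, np.float64(10.0))
0.06 (0.4411, -0.1718) (175.8, np.float64(10.0))
(0.4415, -0.1562)
(0.4436, -0.3774)
```

Run:
```python
from h import *
c=load('w8'); cv2.imwrite('pics/r8.png',np.hstack([rect(c,.4405,-.1685,.06),rect(c,.43,-.23,.054,.2)]))
```

```text
(no output)
```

View pics/r8.png

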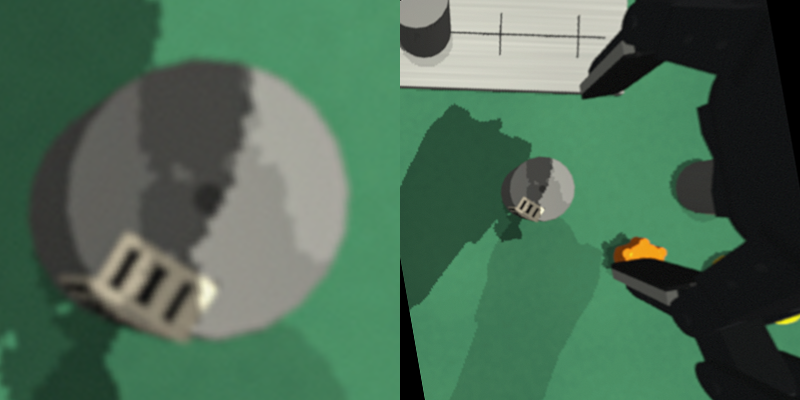

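Call:
drive_tool(commands=[[85,-0.0016,0.0042,0.075,0],[85,0,0,0.075,0],[85,0,0,0.075,0],[85,0,0,0.068,0],[85,0,0,0,0],[50,0,0,0,0],[50,0,0,0,0],[50,0,0,0,0],[50,0,0,0,0],[50,0,0,0,0],[50,0,0,0,0]])

```text
clock: 17.23
tool_pos: [0.4432, -0.1686, 0.0302]
tool_rot: [0.643, 0.766, 0.001, 0.001]
contact_force: [-0.3, 1.4, 14.2]
width: 0.734
```

Run:
```python
from h import *
st(); s=arm.read_state(); p=s['tool_pos']; w=yaw(s)
plan([(.6275,-.1365,.13,w-151.5,50)],start=(p[0],p[1],.13,w))
```

```text
17.23 [ 0.4432 -0.1686  0.0302] 10.01 [-0.3  1.4 14.2] 0.734 q7 0.78
->  (0.6275, -0.1365, 0.13, np.float64(-141.48976238531694)) 23 rows
[50, -0.0, 0.0163, -0.0, 0.2299],[50, 0.0018, 0.0162, -0.0, 0.2299],[50, 0.0037, 0.0158, -0.0, 0.2299],[50, 0.0055, 0.0153, -0.0, 0.2299],[50, 0.0072, 0.0146, -0.0, 0.2299],[50, 0.0088, 0.0137, -0.0, 0.2299],[50, 0.0103, 0.0126, -0.0, 0.2299],[50, 0.0117, 0.0113, -0.0, 0.2299],[50, 0.0129, 0.0099, -0.0, 0.2299],[50, 0.014, 0.0083, -0.0, 0.2299],[50, 0.0148, 0.0067, -0.0, 0.2299],[50, 0.0155, 0.0049, -0.0, 0.2299],[50, 0.016, 0.0031, -0.0, 0.2299],[50, 0.0162, 0.0013, -0.0, 0.2299],[50, 0.0163, -0.0006, -0.0, 0.2299],[50, 0.0161, -0.0025, -0.0, 0.2299],[50, 0.0157, -0.0043, -0.0, 0.2299],[50, 0.0151, -0.0061, -0.0, 0.2299],[50, 0.0143, -0.0077, -0.0, 0.2299],[50, 0.0133, -0.0093, -0.0, 0.2299],[50, 0.0122, -0.0108, -0.0, 0.2299],[50, 0.0108, -0.0121, -0.0, 0.2299],[50, 0.0094, -0.0133, -0.0, 0.2299],
```

Call:
drive_tool(commands=[[50,0,0,-0.04,0],[50,0,0,-0.06,0],[50,0,0.0163,-0.06,0.2299],[50,0.0018,0.0162,-0.04,0.2299],[50,0.0037,0.0158,0,0.2299],[50,0.0055,0.0153,0,0.2299],[50,0.0072,0.0146,0,0.2299],[50,0.0088,0.0137,0,0.2299],[50,0.0103,0.0126,0,0.2299],[50,0.0117,0.0113,0,0.2299],[50,0.0129,0.0099,0,0.2299],[50,0.014,0.0083,0,0.2299]])

```text
clock: 18.23
tool_pos: [0.5229, -0.1541, 0.1296]
tool_rot: [0.957, 0.291, 0.001, -0.0]
contact_force: [0.1, -0.5, -5.2]
width: 0.736
```

Call:
drive_tool(commands=[[50,0.0148,0.0067,0,0.2299],[50,0.0155,0.0049,0,0.2299],[50,0.016,0.0031,0,0.2299],[50,0.0162,0.0013,0,0.2299],[50,0.0163,-0.0006,0,0.2299],[50,0.0161,-0.0025,0,0.2299],[50,0.0157,-0.0043,0,0.2299],[50,0.0151,-0.0061,0,0.2299],[50,0.0143,-0.0077,0,0.2299],[50,0.0133,-0.0093,0,0.2299],[50,0.0122,-0.0108,0,0.2299],[50,0.0108,-0.0121,0,0.2299]])

```text
clock: 19.23
tool_pos: [0.619, -0.137, 0.1294]
tool_rot: [0.923, -0.384, 0.0, -0.001]
contact_force: [-0.3, 0.2, -5.6]
width: 0.733
```

Call:
drive_tool(commands=[[50,0.0094,-0.0133,0,0.2299],[50,0,0,0,0],[50,0,0,0.05,0],[50,0,0,0.05,0],[50,0,0,0.04,0],[50,0,0,0,0],[50,0,0,0,0]])

```text
clock: 19.82
tool_pos: [0.626, -0.1364, 0.0591]
tool_rot: [0.901, -0.433, -0.0, 0.0]
contact_force: [-0.2, -0.0, -3.8]
width: 0.735
```

Run:
```python
from h import *
st(); s=arm.read_state(); p=s['tool_pos']; w=yaw(s)
plan([(.6275,-.1365,p[2],-141.5,50)])
```

```text
19.82 [ 0.626  -0.1364  0.0591] -141.36 [-0.2 -0.  -3.8] 0.735 q7 -1.53
->  (0.6275, -0.1365, np.float64(0.059108825346554456), -141.5) 1 rows
[50, 0.0019, -0.0023, -0.0, 0.0049],
```

Call:
drive_tool(commands=[[50,0.0019,-0.0023,0.015,0],[50,0,0,0.012,0],[50,0,0,0.007,0],[50,0,0,0.003,0],[50,0,0,0.002,0],[50,0,0,0,0],[50,0,0,0,0]])

```text
clock: 20.4
tool_pos: [0.628, -0.1366, 0.0395]
tool_rot: [0.901, -0.434, 0.0, 0.0]
contact_force: [0.6, 0.5, -6.7]
width: 0.738
```

Not yet supported. Lower by 1.5 mm, release and rise.

Call:
drive_tool(commands=[[50,0,0,0.002,0],[50,0,0,0.001,0],[50,0,0,0,0],[85,0,0,0,0],[85,0,0,0,0],[85,0,0,0,0],[85,0,0,0,0],[85,0,0,-0.06,0],[85,0,0,-0.08,0],[85,0,0,-0.08,0],[85,0,0,-0.06,0],[85,0,0,0,0]])

```text
clock: 21.4
tool_pos: [0.6297, -0.1379, 0.1838]
tool_rot: [0.901, -0.435, 0.003, -0.001]
contact_force: [0.2, -0.7, 0.3]
width: 0.994
```

Run:
```python
from h import *
st(); c=snap('wrist','w9'); s=arm.read_state(); w=yaw(s)
for z in(.064,.068): 
    d=dot(c,.628,-.1366,z); print(z,d,label(c,*d,z))
cv2.imwrite('pics/r9.png',np.hstack([rect(c,.628,-.1366,.066),rect(c,.6275,-.1366,.008,.08)]))
plan([(.4445,-.379,.18,-108,85)])
```

```text
21.4 [ 0.6297 -0.1379  0.1838] -141.51 [ 0.2 -0.7  0.3] 0.994 q7 -1.63
0.064 (0.6272, -0.1372) (-41.9, np.float64(146.0))
0.068 (0.6281, -0.1385) (-41.5, np.float64(145.5))
->  (0.4445, -0.379, 0.18, -108) 9 rows
[85, 0.0165, 0.0656, 0.0002, -0.1299],[85, 0.0122, 0.0665, 0.0002, -0.1299],[85, 0.0079, 0.0672, 0.0002, -0.1299],[85, 0.0035, 0.0675, 0.0002, -0.1299],[85, -0.0009, 0.0676, 0.0002, -0.1299],[85, -0.0053, 0.0674, 0.0002, -0.1299],[85, -0.0096, 0.0669, 0.0002, -0.1299],[85, -0.0139, 0.0662, 0.0002, -0.1299],[85, -0.0182, 0.0651, 0.0002, -0.1299],
```

View pics/r9.png

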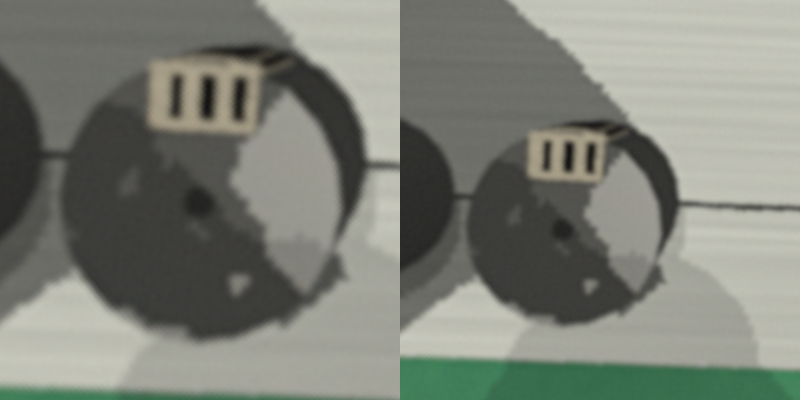

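C stands on the line: dot .6273 against the line at .627, label at about −3°. Next is D.

Call:
drive_tool(commands=[[85,0.0165,0.0656,0,-0.1299],[85,0.0122,0.0665,0,-0.1299],[85,0.0079,0.0672,0,-0.1299],[85,0.0035,0.0675,0,-0.1299],[85,-0.0009,0.0676,0,-0.1299],[85,-0.0053,0.0674,0,-0.1299],[85,-0.0096,0.0669,0,-0.1299],[85,-0.0139,0.0662,0,-0.1299],[85,-0.0182,0.0651,0,-0.1299],[85,0,0,0,0],[85,0,0,0,0]])

```text
clock: 22.37
tool_pos: [0.4418, -0.3797, 0.1774]
tool_rot: [0.987, -0.158, -0.0, -0.0]
contact_force: [1.6, -0.2, -0.4]
width: 0.998
```

Run:
```python
from h import *
st(); c=snap('wrist','w10'); t=snap('top','top4')
for z in(.048,.052): 
    d=dot(c,.4455,-.379,z); print(z,d,label(c,*d,z))
P=(.4455,-.379)
cv2.imwrite('pics/r10.png',np.vstack([np.hstack([rect(c,*P,.05),rect(c,*P,.05,.12)]),np.hstack([rect(t,.62,-.05,.066,.15)[100:300],rect(t,.6,.17,.073,.06)[100:300]])]))
```

```text
22.37 [ 0.4418 -0.3797  0.1774] -108.22 [ 1.6 -0.2 -0.4] 0.998 q7 -0.64
0.048 (0.4464, -0.382) (-99.4, np.float64(135.5))
0.052 (0.4475, -0.3825) (-99.1, np.float64(135.0))
```

View pics/r10.png

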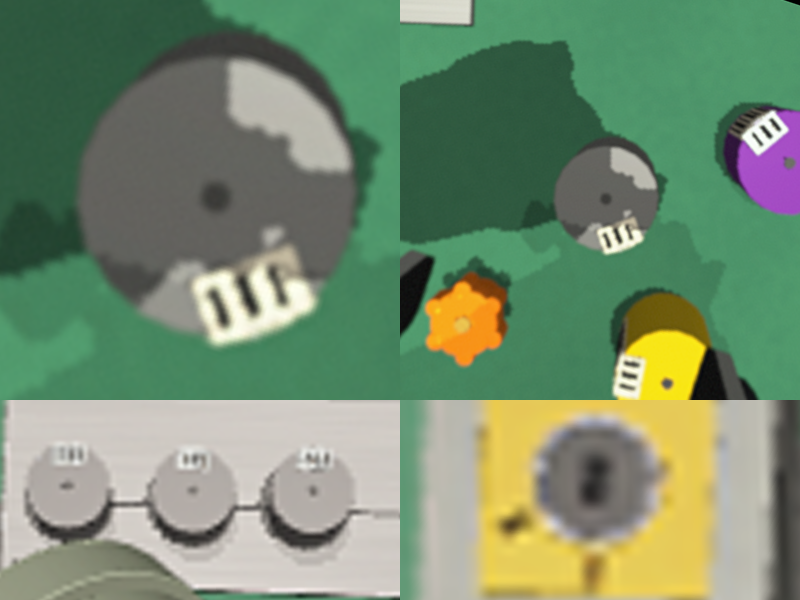

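Call:
drive_tool(commands=[[85,0.0098,0.0027,0.077,0],[85,0,0,0.077,0],[85,0,0,0.077,0],[85,0,0,0.076,0],[85,0,0,0,0],[50,0,0,0,0],[50,0,0,0,0],[50,0,0,0,0],[50,0,0,0,0],[50,0,0,0,0],[50,0,0,0,0]])

```text
clock: 23.38
tool_pos: [0.4487, -0.3816, 0.0265]
tool_rot: [0.988, -0.156, 0.001, 0.0]
contact_force: [-2.0, 3.1, 11.8]
width: 0.735
```

Run:
```python
from h import *
st(); s=arm.read_state(); p=s['tool_pos']; w=yaw(s)
plan([(.6243,-.228,.124,50.1,50)],start=(p[0],p[1],.124,w))
```

```text
23.38 [ 0.4487 -0.3816  0.0265] -107.97 [-2.   3.1 11.8] 0.735 q7 -0.5
->  (0.6243, -0.228, 0.124, 50.1) 24 rows
[50, 0.01, -0.0167, -0.0, -0.2299],[50, 0.0118, -0.0154, -0.0, -0.2299],[50, 0.0135, -0.014, -0.0, -0.2299],[50, 0.015, -0.0123, -0.0, -0.2299],[50, 0.0163, -0.0105, -0.0, -0.2299],[50, 0.0174, -0.0086, -0.0, -0.2299],[50, 0.0183, -0.0065, -0.0, -0.2299],[50, 0.0189, -0.0044, -0.0, -0.2299],[50, 0.0193, -0.0022, -0.0, -0.2299],[50, 0.0194, 0.0, -0.0, -0.2299],[50, 0.0193, 0.0023, -0.0, -0.2299],[50, 0.0189, 0.0045, -0.0, -0.2299],[50, 0.0183, 0.0066, -0.0, -0.2299],[50, 0.0174, 0.0087, -0.0, -0.2299],[50, 0.0163, 0.0106, -0.0, -0.2299],[50, 0.015, 0.0124, -0.0, -0.2299],[50, 0.0134, 0.014, -0.0, -0.2299],[50, 0.0118, 0.0155, -0.0, -0.2299],[50, 0.0099, 0.0167, -0.0, -0.2299],[50, 0.0079, 0.0178, -0.0, -0.2299],[50, 0.0058, 0.0185, -0.0, -0.2299],[50, 0.0037, 0.0191, -0.0, -0.2299],[50, 0.0014, 0.0194, -0.0, -0.2299],[50, -0.0008, 0.0194, -0.0, -0.2299],
```

Call:
drive_tool(commands=[[50,0,0,-0.04,0],[50,0,0,-0.06,0],[50,0.01,-0.0167,-0.06,-0.2299],[50,0.0118,-0.0154,-0.04,-0.2299],[50,0.0135,-0.014,0,-0.2299],[50,0.015,-0.0123,0,-0.2299],[50,0.0163,-0.0105,0,-0.2299],[50,0.0174,-0.0086,0,-0.2299],[50,0.0183,-0.0065,0,-0.2299],[50,0.0189,-0.0044,0,-0.2299],[50,0.0193,-0.0022,0,-0.2299],[50,0.0194,0,0,-0.2299]])

```text
clock: 24.38
tool_pos: [0.5213, -0.317, 0.1257]
tool_rot: [0.913, 0.408, 0.0, 0.001]
contact_force: [-1.0, 0.1, -3.9]
width: 0.732
```

Call:
drive_tool(commands=[[50,0.0193,0.0023,0,-0.2299],[50,0.0189,0.0045,0,-0.2299],[50,0.0183,0.0066,0,-0.2299],[50,0.0174,0.0087,0,-0.2299],[50,0.0163,0.0106,0,-0.2299],[50,0.015,0.0124,0,-0.2299],[50,0.0134,0.014,0,-0.2299],[50,0.0118,0.0155,0,-0.2299],[50,0.0099,0.0167,0,-0.2299],[50,0.0079,0.0178,0,-0.2299],[50,0.0058,0.0185,0,-0.2299],[50,0.0037,0.0191,0,-0.2299]])

```text
clock: 25.38
tool_pos: [0.6089, -0.2406, 0.1256]
tool_rot: [0.445, 0.896, -0.001, 0.001]
contact_force: [-0.4, -0.1, -4.7]
width: 0.734
```

Call:
drive_tool(commands=[[50,0.0014,0.0194,0,-0.2299],[50,-0.0008,0.0194,0,-0.2299],[50,0,0,0,0],[50,0,0,0.05,0],[50,0,0,0.05,0],[50,0,0,0.04,0],[50,0,0,0,0],[50,0,0,0,0]])

```text
clock: 26.05
tool_pos: [0.6225, -0.2283, 0.0545]
tool_rot: [0.343, 0.939, -0.001, -0.001]
contact_force: [-0.2, -1.1, -3.5]
width: 0.73
```

Run:
```python
from h import *
st(); s=arm.read_state(); p=s['tool_pos']
plan([(.623,-.227,p[2],50.1,50)])
```

```text
26.05 [ 0.6225 -0.2283  0.0545] 49.89 [-0.2 -1.1 -3.5] 0.73 q7 1.24
->  (0.623, -0.227, np.float64(0.054514702702879184), 50.1) 1 rows
[50, 0.0009, 0.0026, -0.0, -0.0073],
```

Call:
drive_tool(commands=[[50,0.0009,0.0026,0.015,-0.0073],[50,0,0,0.012,0],[50,0,0,0.007,0],[50,0,0,0.004,0],[50,0,0,0.002,0],[50,0,0,0,0],[50,0,0,0,0]])

```text
clock: 26.63
tool_pos: [0.6238, -0.2266, 0.0346]
tool_rot: [0.34, 0.94, -0.0, 0.0]
contact_force: [-1.0, 0.4, -1.1]
width: 0.73
```

Call:
drive_tool(commands=[[50,0,0,0.001,0],[50,0,0,0,0],[85,0,0,0,0],[85,0,0,0,0],[85,0,0,0,0],[85,0,0,0,0],[85,0,0,-0.06,0],[85,0,0,-0.08,0],[85,0,0,-0.08,0],[85,0,0,-0.08,0],[85,0,0,0,0],[85,0,0,0,0]])

```text
clock: 27.63
tool_pos: [0.6248, -0.2269, 0.1865]
tool_rot: [0.34, 0.94, 0.0, 0.002]
contact_force: [0.2, -0.8, -1.0]
width: 0.996
```

Run:
```python
from h import *
st(); c=snap('wrist','w11')
for z in(.056,.060): 
    d=dot(c,.6245,-.228,z); print(z,d,label(c,*d,z))
cv2.imwrite('pics/r11.png',np.hstack([rect(c,.6245,-.228,.058),rect(c,.625,-.228,.008,.08)]))
w=load('w1'); cv2.imwrite('pics/key1.png',cv2.resize(w['pixels'][140:340,400:512],None,fx=4,fy=4)[:600])
print(ray(w,493,185,.09),ray(w,483,195,.05))
```

```text
27.63 [ 0.6248 -0.2269  0.1865] 50.27 [ 0.2 -0.8 -1. ] 0.996 q7 1.23
0.056 (0.6278, -0.23) (-41.7, np.float64(64.5))
0.06 (0.6268, -0.2292) (-52.4, np.float64(88.0))
[0.45373563 0.35308346 0.09      ] [0.47952351 0.37970291 0.05      ]
```

View pics/r11.png

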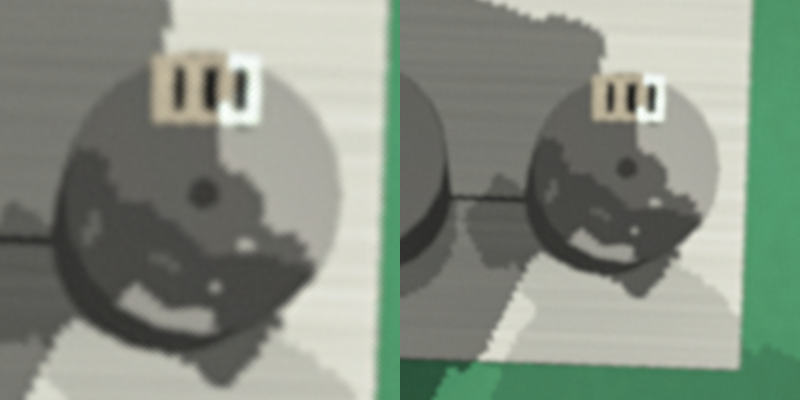

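D stands on the line: dot .626 against the line at .624, label at −2°. All four are set. Now to the key, approaching above the rail.

Run:
```python
from h import *
plan([(.45,.365,.2,82.4,40)])
```

```text
->  (0.45, 0.365, 0.2, 82.4) 17 rows
[40, 0.0602, 0.0405, -0.0018, -0.0659],[40, 0.0588, 0.0424, -0.0018, -0.0659],[40, 0.0574, 0.0443, -0.0018, -0.0659],[40, 0.0559, 0.0462, -0.0018, -0.0659],[40, 0.0544, 0.048, -0.0018, -0.0659],[40, 0.0527, 0.0498, -0.0018, -0.0659],[40, 0.0511, 0.0515, -0.0018, -0.0659],[40, 0.0494, 0.0532, -0.0018, -0.0659],[40, 0.0476, 0.0547, -0.0018, -0.0659],[40, 0.0457, 0.0563, -0.0018, -0.0659],[40, 0.0439, 0.0578, -0.0018, -0.0659],[40, 0.0419, 0.0592, -0.0018, -0.0659],[40, 0.04, 0.0605, -0.0018, -0.0659],[40, 0.0379, 0.0618, -0.0018, -0.0659],[40, 0.0359, 0.063, -0.0018, -0.0659],[40, 0.0338, 0.0642, -0.0018, -0.0659],[40, 0.0317, 0.0653, -0.0018, -0.0659],
```

Call:
drive_tool(commands=[[40,0.0602,0.0405,-0.0018,-0.0659],[40,0.0588,0.0424,-0.0018,-0.0659],[40,0.0574,0.0443,-0.0018,-0.0659],[40,0.0559,0.0462,-0.0018,-0.0659],[40,0.0544,0.048,-0.0018,-0.0659],[40,0.0527,0.0498,-0.0018,-0.0659],[40,0.0511,0.0515,-0.0018,-0.0659],[40,0.0494,0.0532,-0.0018,-0.0659],[40,0.0476,0.0547,-0.0018,-0.0659],[40,0.0457,0.0563,-0.0018,-0.0659],[40,0.0439,0.0578,-0.0018,-0.0659],[40,0.0419,0.0592,-0.0018,-0.0659]])

```text
clock: 28.68
tool_pos: [0.4997, 0.1925, 0.1935]
tool_rot: [0.148, 0.989, -0.001, -0.001]
contact_force: [0.9, 0.2, 0.4]
width: 0.47
```

Call:
drive_tool(commands=[[40,0.04,0.0605,-0.0018,-0.0659],[40,0.0379,0.0618,-0.0018,-0.0659],[40,0.0359,0.063,-0.0018,-0.0659],[40,0.0338,0.0642,-0.0018,-0.0659],[40,0.0317,0.0653,-0.0018,-0.0659],[40,0,0,0,0],[40,0,0,0,0],[40,0,0,0,0]])

```text
clock: 29.35
tool_pos: [0.4496, 0.3644, 0.1979]
tool_rot: [0.067, 0.998, -0.001, -0.001]
contact_force: [0.5, 0.4, 0.4]
width: 0.467
```

```bash
cat >> h.py <<'E'
def bow(c,x,y,z,th=60,half=.04):
    r=cv2.cvtColor(rect(c,x,y,z,half,400),cv2.COLOR_BGR2GRAY); m=(cv2.GaussianBlur(r,(0,0),2)<th).astype(np.uint8)
    n,L,S,C=cv2.connectedComponentsWithStats(m); out=[]
    for i in range(1,n):
        if 300<S[i,4]<20000:
            (cx,cy),(w,h),a=cv2.minAreaRect(np.argwhere(L==i)[:,::-1].astype(np.float32)); k=half*2/399
            out.append((round(x+half-cy*k,4),round(y+half-cx*k,4),round(w*k*1e3,1),round(h*k*1e3,1),round(a,1)))
    return out
E
python3 - <<'E'
from h import *
st(); c=snap('wrist','w12')
for th in(35,50,70): print(th,bow(c,.456,.366,.09,th))
im=np.vstack([np.hstack([rect(c,.456,.366,.09,.03,300),rect(c,.456,.366,.05,.05,300)]),np.hstack([rect(c,.606,.171,.073,.03,300),cv2.resize(c['pixels'],(400,300))[:,50:350]])]); cv2.imwrite('pics/r12.png',im)
E
```

```text
29.35 [0.4496 0.3644 0.1979] 82.37 [0.5 0.4 0.4] 0.467 q7 0.63
35 [(0.4541, 0.3718, 8.8, 42.1, 7.0)]
50 [(0.4541, 0.3718, 10.1, 43.4, 6.5)]
70 [(0.4517, 0.3716, 12.3, 49.7, 6.3), (0.4207, 0.3753, 9.4, 12.4, 90.0)]
```

View pics/r12.png

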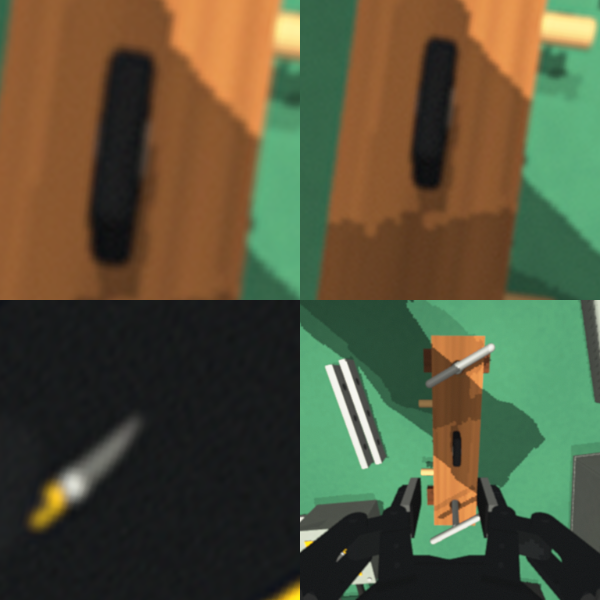

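Call:
drive_tool(commands=[[40,-0.0076,0.0078,0,-0.0384],[40,-0.0076,0.0078,0,0],[40,0,0,0.06,0],[40,0,0,0.06,0],[40,0,0,0.06,0],[40,0,0,0.05,0],[40,0,0,0.03,0],[40,0,0,0,0],[40,0,0,0,0]])

```text
clock: 30.15
tool_pos: [0.4588, 0.3715, 0.0688]
tool_rot: [0.057, 0.998, -0.0, -0.0]
contact_force: [-0.2, 0.7, -0.3]
width: 0.468
```

Call:
drive_tool(commands=[[2,0,0,0,0],[2,0,0,0,0],[2,0,0,0,0],[2,0,0,0,0],[2,0,0,0,0],[2,0,0,0,0],[2,0,0,0,0],[2,0,0,0,0]], newtons=60)

```text
clock: 30.82
tool_pos: [0.4591, 0.3723, 0.0705]
tool_rot: [0.057, 0.998, 0.001, 0.001]
contact_force: [0.0, -0.9, 6.5]
width: 0.105
```

Call:
drive_tool(commands=[[2,0,0,-0.02,0],[2,0,0,-0.05,0],[2,0,0,-0.07,0],[2,0,0,-0.06,0],[2,0,0,0,0],[2,0,0,0,0]])

```text
clock: 31.32
tool_pos: [0.4592, 0.3725, 0.172]
tool_rot: [0.057, 0.998, 0.002, 0.001]
contact_force: [0.9, -0.4, -1.0]
width: 0.109
```

Run:
```python
from h import *
st()
plan([(.665,.17,.17,88.05,2)])
```

```text
31.32 [0.4592 0.3725 0.172 ] 83.46 [ 0.9 -0.4 -1. ] 0.109 q7 0.64
->  (0.665, 0.17, 0.17, 88.05) 8 rows
[2, -0.0569, -0.0444, 0.0005, -0.02],[2, -0.0564, -0.045, 0.0005, -0.02],[2, -0.056, -0.0456, 0.0005, -0.02],[2, -0.0555, -0.0461, 0.0005, -0.02],[2, -0.0551, -0.0467, 0.0005, -0.02],[2, -0.0546, -0.0472, 0.0005, -0.02],[2, -0.0541, -0.0478, 0.0005, -0.02],[2, -0.0536, -0.0483, 0.0005, -0.02],
```

Call:
drive_tool(commands=[[2,-0.0569,-0.0444,0,-0.02],[2,-0.0564,-0.045,0,-0.02],[2,-0.056,-0.0456,0,-0.02],[2,-0.0555,-0.0461,0,-0.02],[2,-0.0551,-0.0467,0,-0.02],[2,-0.0546,-0.0472,0,-0.02],[2,-0.0541,-0.0478,0,-0.02],[2,-0.0536,-0.0483,0,-0.02],[2,0,0,0,0],[2,0,0,0,0],[2,0,0,0,0]])

```text
clock: 32.23
tool_pos: [0.6636, 0.1696, 0.1685]
tool_rot: [0.017, 1.0, 0.0, -0.001]
contact_force: [0.5, 0.2, 0.5]
width: 0.109
```

Run:
```python
from h import *
st(); c=snap('wrist','w13'); w=load('w1')
print('slot px',proj(c,(.607,.1707,.073)))
for n,cc in(('w13',c),('w1',w)):
    for th in(40,60,80): print(n,th,bow(cc,.607,.1707,.073,th,.02))
im=np.hstack([rect(c,.607,.1707,.073,.025,400),rect(w,.607,.1707,.073,.025,400)]); cv2.imwrite('pics/r13.png',im)
```

```text
32.23 [0.6636 0.1696 0.1685] 88.05 [0.5 0.2 0.5] 0.109 q7 1.17
slot px [254.31244878 123.77592401]
w13 40 [(0.6082, 0.1695, 7.1, 14.2, 2.3)]
w13 60 []
w13 80 [(0.5966, 0.19, 3.0, 1.4, 90.0)]
w1 40 [(0.6084, 0.1696, 4.1, 10.6, 1.3)]
w1 60 [(0.6083, 0.1696, 12.8, 6.2, 90.0)]
w1 80 [(0.6081, 0.1697, 8.1, 15.3, 0.9)]
```

View pics/r13.png

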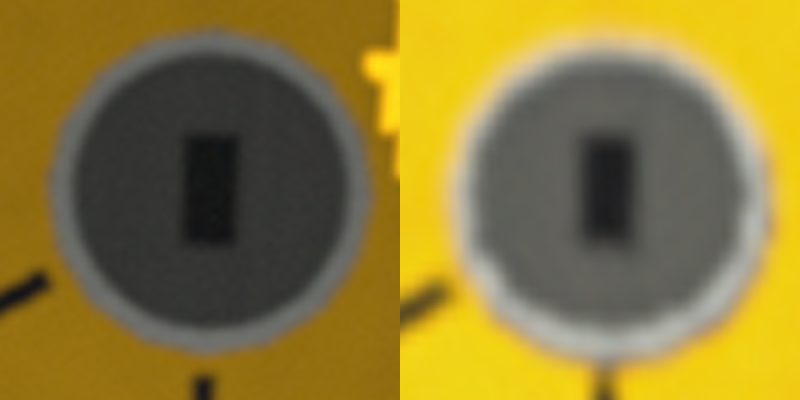

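Call:
drive_tool(commands=[[2,0.036,-0.0012,0,0],[2,0.036,-0.0012,0,0],[2,0.0365,-0.0014,0,0],[2,0,0,0.03,0],[2,0,0,0.03,0],[2,0,0,0.01,0],[2,0,0,0,0],[2,0,0,0,0],[2,0,0,0,0]])

```text
clock: 33.03
tool_pos: [0.6102, 0.1698, 0.1348]
tool_rot: [0.017, 1.0, 0.0, 0.0]
contact_force: [-0.6, 0.0, -0.2]
width: 0.109
```

Run:
```python
from h import *
st(); s=arm.read_state(); p=s['tool_pos']
plan([(.6093,.1695,p[2],88.05,2)])
```

```text
33.03 [0.6102 0.1698 0.1348] 88.08 [-0.6  0.  -0.2] 0.109 q7 1.13
->  (0.6093, 0.1695, np.float64(0.13482617091500498), 88.05) 1 rows
[2, 0.0018, -0.0007, -0.0, 0.001],
```

Call:
drive_tool(commands=[[2,0.0018,-0.0007,0.008,0],[2,0,0,0.008,0],[2,0,0,0.006,0],[2,0,0,0.004,0],[2,0,0,0.004,0],[2,0,0,0,0]], newtons=60)

```text
clock: 33.53
tool_pos: [0.6087, 0.1691, 0.1186]
tool_rot: [0.017, 1.0, -0.0, -0.0]
contact_force: [-1.8, 0.4, -1.9]
width: 0.102
```

Call:
drive_tool(commands=[[2,0,0,0.01,0],[2,0,0,0.01,0],[2,0,0,0.01,0],[2,0,0,0.01,0],[2,0,0,0.006,0],[2,0,0,0.003,0],[2,0,0,0,0]])

```text
clock: 34.12
tool_pos: [0.6087, 0.1691, 0.094]
tool_rot: [0.017, 1.0, -0.0, -0.0]
contact_force: [-3.6, 2.4, -4.4]
width: 0.107
```

Call:
drive_tool(commands=[[2,0,0,0.002,0],[2,0,0,0.002,0],[2,0,0,0,0],[2,0,0,0,0]])

```text
clock: 34.45
tool_pos: [0.6089, 0.1691, 0.0934]
tool_rot: [0.017, 1.0, 0.0, -0.0]
contact_force: [-9.8, 1.1, 13.6]
width: 0.103
```

Call:
drive_tool(commands=[[2,0,0,0,0.21],[2,0,0,0,0.21],[2,0,0,0,0.21],[2,0,0,0,0.21],[2,0,0,0,0.21],[2,0,0,0,0.21],[2,0,0,0,0.21],[2,0,0,0,0.21],[2,0,0,0,0.21],[2,0,0,0,0.21],[2,0,0,0,0.05],[2,0,0,0,0]])

```text
clock: 35.45
tool_pos: [0.6087, 0.1696, 0.0934]
tool_rot: [0.527, 0.85, 0.0, -0.0]
contact_force: [-10.4, 2.4, 14.4]
width: 0.105
```

Run:
```python
from h import *
st(); s=arm.read_state(); print(s['torque'].round(3))
```

```text
35.45 [0.6087 0.1696 0.0934] 26.37 [-10.4   2.4  14.4] 0.105 q7 0.29
[ 0.582  2.608 -0.024]
```

Call:
drive_tool(commands=[[2,0,0,0,0.08],[2,0,0,0,0.08],[2,0,0,0,0.08],[2,0,0,0,0]])

```text
clock: 35.78
tool_pos: [0.6087, 0.1696, 0.0934]
tool_rot: [0.577, 0.816, 0.0, -0.0]
contact_force: [-11.2, 1.8, 14.2]
width: 0.107
```

Run:
```python
from h import *
st(); s=arm.read_state(); print(s['torque'].round(3))
```

```text
35.78 [0.6087 0.1696 0.0934] 19.46 [-11.2   1.8  14.2] 0.107 q7 0.19
[0.651 2.662 0.018]
```

Call:
drive_tool(commands=[[2,0,0,0,0.05],[2,0,0,0,0.05],[2,0,0,0,0]])

```text
clock: 36.03
tool_pos: [0.6087, 0.1696, 0.0934]
tool_rot: [0.597, 0.802, 0.0, -0.0]
contact_force: [-10.9, 2.8, 13.7]
width: 0.107
```

Run:
```python
from h import *
st(); s=arm.read_state(); print(s['torque'].round(3))
```

```text
36.03 [0.6087 0.1696 0.0934] 16.66 [-10.9   2.8  13.7] 0.107 q7 0.16
[0.63  2.617 0.058]
```

Call:
drive_tool(commands=[[2,0,0,0,0.06],[2,0,0,0,0.06],[2,0,0,0,0]])

```text
clock: 36.28
tool_pos: [0.6086, 0.1696, 0.0934]
tool_rot: [0.621, 0.784, 0.0, -0.001]
contact_force: [-11.2, 3.1, 14.2]
width: 0.106
```

Run:
```python
from h import *
st(); s=arm.read_state(); print(s['torque'].round(3)); c=snap('wrist','w14'); t=snap('top','top5')
a=rect(t,.607,.1707,.09,.045,400); b=cv2.resize(rect(t,.62,-.09,.066,.18,800)[250:550],(800,300))
cv2.imwrite('pics/r14.png',np.vstack([np.hstack([a,cv2.resize(c['pixels'],(400,400))])[100:],b]))
```

```text
36.28 [0.6086 0.1696 0.0934] 13.21 [-11.2   3.1  14.2] 0.106 q7 0.11
[0.61  2.797 0.239]
```

View pics/r14.png

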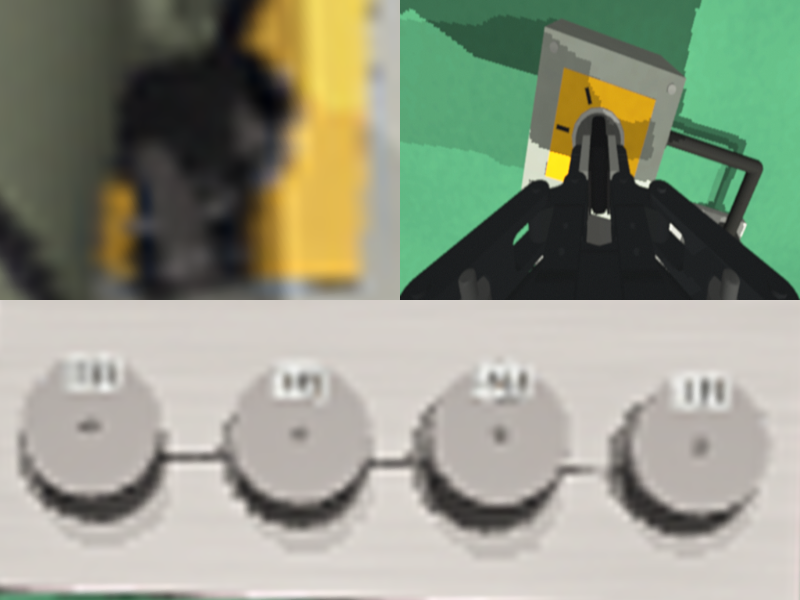

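All four blanks are on the line with labels toward the window: pixels (90,375), (302,382), (502,383) and (700,390). The key is against its on stop, since the torque jumped to 0.24 N m. Hold, then turn back.

Call:
drive_tool(commands=[[2,0,0,0,0],[2,0,0,0,0],[2,0,0,0,0],[2,0,0,0,0],[2,0,0,0,0],[2,0,0,0,0],[2,0,0,0,0],[2,0,0,0,0],[2,0,0,0,0],[2,0,0,0,0],[2,0,0,0,0],[2,0,0,0,0]])

```text
clock: 37.38
tool_pos: [0.6086, 0.1696, 0.0934]
tool_rot: [0.62, 0.784, 0.0, -0.001]
contact_force: [-11.5, 2.7, 13.7]
width: 0.107
```

Call:
drive_tool(commands=[[2,0,0,0,0],[2,0,0,0,0],[2,0,0,0,0],[2,0,0,0,0],[2,0,0,0,0],[2,0,0,0,0],[2,0,0,0,0],[2,0,0,0,-0.21],[2,0,0,0,-0.21],[2,0,0,0,-0.21],[2,0,0,0,-0.21],[2,0,0,0,-0.21]])

```text
clock: 38.38
tool_pos: [0.6088, 0.1697, 0.0934]
tool_rot: [0.393, 0.919, 0.0, -0.0]
contact_force: [-10.1, 2.6, 12.0]
width: 0.107
```

Call:
drive_tool(commands=[[2,0,0,0,-0.21],[2,0,0,0,-0.21],[2,0,0,0,-0.21],[2,0,0,0,-0.21],[2,0,0,0,-0.21],[2,0,0,0,-0.21],[2,0,0,0,-0.21],[2,0,0,0,-0.21],[2,0,0,0,-0.1],[2,0,0,0,0]])

```text
clock: 39.22
tool_pos: [0.6089, 0.1695, 0.0934]
tool_rot: [-0.04, 0.999, 0.0, -0.0]
contact_force: [-10.0, 3.7, 13.5]
width: 0.108
```

Run:
```python
from h import *
st(); s=arm.read_state(); print(s['torque'].round(3))
```

```text
39.22 [0.6089 0.1695 0.0934] 94.58 [-10.    3.7  13.5] 0.108 q7 1.22
[0.739 2.386 0.021]
```

Call:
drive_tool(commands=[[2,0,0,0,-0.06],[2,0,0,0,-0.06],[2,0,0,0,0]])

```text
clock: 39.47
tool_pos: [0.6088, 0.1697, 0.0934]
tool_rot: [-0.069, 0.998, 0.0, -0.0]
contact_force: [-10.0, 3.1, 12.8]
width: 0.103
```

Run:
```python
from h import *
st(); s=arm.read_state(); print(s['torque'].round(3))
```

```text
39.47 [0.6088 0.1697 0.0934] 97.93 [-10.    3.1  12.8] 0.103 q7 1.26
[ 0.898  2.431 -0.075]
```

Call:
drive_tool(commands=[[2,0,0,0,-0.05],[2,0,0,0,-0.05],[2,0,0,0,0]])

```text
clock: 39.72
tool_pos: [0.6088, 0.1699, 0.0934]
tool_rot: [-0.094, 0.996, 0.001, 0.0]
contact_force: [-9.4, 4.0, 11.6]
width: 0.105
```

Run:
```python
from h import *
st(); s=arm.read_state(); print(s['torque'].round(3))
```

```text
39.72 [0.6088 0.1699 0.0934] 100.78 [-9.4  4.  11.6] 0.105 q7 1.3
[ 1.035  2.432 -0.108]
```

Call:
drive_tool(commands=[[2,0,0,0,-0.05],[2,0,0,0,-0.05],[2,0,0,0,0]])

```text
clock: 39.97
tool_pos: [0.6088, 0.1699, 0.0934]
tool_rot: [-0.119, 0.993, 0.001, 0.0]
contact_force: [-11.0, 4.1, 12.8]
width: 0.103
```

Run:
```python
from h import *
st(); s=arm.read_state(); print(s['torque'].round(3))
```

```text
39.97 [0.6088 0.1699 0.0934] 103.63 [-11.    4.1  12.8] 0.103 q7 1.34
[ 1.078  2.494 -0.267]
```

Call:
drive_tool(commands=[[2,0,0,0,0.176],[2,0,0,0,0.176],[2,0,0,0,0.176],[2,0,0,-0.005,0],[2,0,0,-0.02,0],[2,0,0,-0.03,0],[2,0,0,-0.03,0],[2,0,0,-0.04,0],[2,0,0,-0.04,0],[2,0,0,0,0],[2,0,0,0,0]])

```text
clock: 40.88
tool_pos: [0.6101, 0.1688, 0.1764]
tool_rot: [0.014, 1.0, 0.0, 0.002]
contact_force: [0.5, 0.5, -0.9]
width: 0.107
```

Run:
```python
from h import *
st(); 
plan([(.665,.17,.175,88.05,2)])
```

```text
40.88 [0.6101 0.1688 0.1764] 88.38 [ 0.5  0.5 -0.9] 0.107 q7 1.14
->  (0.665, 0.17, 0.175, 88.05) 2 rows
[2, -0.0548, 0.0028, 0.0014, 0.0057],[2, -0.0548, 0.0029, 0.0014, 0.0057],
```

Call:
drive_tool(commands=[[2,-0.0548,0.0028,0,0.0057],[2,-0.0548,0.0029,0,0.0057],[2,0,0,0,0],[2,0,0,0,0],[2,0,0,0,0]])

```text
clock: 41.3
tool_pos: [0.6633, 0.17, 0.1741]
tool_rot: [0.017, 1.0, -0.0, -0.001]
contact_force: [-0.6, -0.1, 0.1]
width: 0.106
```

Run:
```python
from h import *
st(); c=snap('wrist','w15')
for th in(30,35,40): print(th,bow(c,.607,.1707,.073,th,.02))
plan([(.459,.3723,.175,83.45,2)])
```

```text
41.3 [0.6633 0.17   0.1741] 88.07 [-0.6 -0.1  0.1] 0.106 q7 1.17
30 [(0.6081, 0.1694, 5.9, 13.0, 11.3)]
35 [(0.6081, 0.1694, 6.6, 13.7, 11.3)]
40 [(0.6081, 0.1694, 7.3, 14.3, 11.6)]
->  (0.459, 0.3723, 0.175, 83.45) 8 rows
[2, 0.0527, 0.0488, -0.0001, 0.0202],[2, 0.0532, 0.0483, -0.0001, 0.0202],[2, 0.0537, 0.0477, -0.0001, 0.0202],[2, 0.0542, 0.0472, -0.0001, 0.0202],[2, 0.0546, 0.0466, -0.0001, 0.0202],[2, 0.0551, 0.0461, -0.0001, 0.0202],[2, 0.0556, 0.0455, -0.0001, 0.0202],[2, 0.056, 0.045, -0.0001, 0.0202],
```

The slot now reads about 9° short of off: it was dragged back by the shoulder's friction when I relaxed the wrist. I'll reinsert the key, turn it to the stop, and pull it without turning back.

Run:
```python
from h import *
plan([(.6083,.1693,.1741,78.6,2)])
```

```text
->  (0.6083, 0.1693, 0.1741, 78.6) 2 rows
[2, 0.0548, -0.0027, 0.0004, 0.1656],[2, 0.0544, -0.0072, 0.0004, 0.1656],
```

Call:
drive_tool(commands=[[2,0.0548,-0.0027,0,0.1656],[2,0.0544,-0.0072,0,0.1656],[2,0,0,0,0],[2,0,0,0.03,0],[2,0,0,0.03,0],[2,0,0,0.02,0],[2,0,0,0,0],[2,0,0,0,0],[2,0,0,0,0]])

```text
clock: 42.1
tool_pos: [0.6093, 0.1695, 0.1357]
tool_rot: [0.099, 0.995, 0.0, 0.0]
contact_force: [0.6, 0.4, 0.4]
width: 0.104
```

Run:
```python
from h import *
st(); s=arm.read_state(); p=s['tool_pos']
plan([(.6085,.1693,p[2],78.6,2)])
```

```text
42.1 [0.6093 0.1695 0.1357] 78.58 [0.6 0.4 0.4] 0.104 q7 0.99
->  (0.6085, 0.1693, np.float64(0.13573455448619834), 78.6) 1 rows
[2, 0.0014, -0.0006, -0.0, -0.0005],
```

Call:
drive_tool(commands=[[2,0.0014,-0.0006,0.01,0],[2,0,0,0.008,0],[2,0,0,0.006,0],[2,0,0,0.004,0],[2,0,0,0,0]])

```text
clock: 42.52
tool_pos: [0.6081, 0.1692, 0.1206]
tool_rot: [0.099, 0.995, -0.0, -0.0]
contact_force: [-0.0, -0.2, -0.9]
width: 0.107
```

In. Push fully home again, then turn to off.

Call:
drive_tool(commands=[[2,0,0,0.012,0],[2,0,0,0.012,0],[2,0,0,0.012,0],[2,0,0,0.01,0],[2,0,0,0.006,0],[2,0,0,0,0],[2,0,0,0,0]])

```text
clock: 43.1
tool_pos: [0.6083, 0.1692, 0.0949]
tool_rot: [0.099, 0.995, -0.0, -0.0]
contact_force: [0.6, -0.5, -0.5]
width: 0.106
```

Call:
drive_tool(commands=[[2,0,0,0,-0.16],[2,0,0,0,-0.16],[2,0,0,0,-0.16],[2,0,0,0,-0.16],[2,0,0,0,-0.06],[2,0,0,0,0]])

```text
clock: 43.6
tool_pos: [0.6083, 0.1699, 0.0953]
tool_rot: [-0.076, 0.997, 0.001, 0.0]
contact_force: [-2.5, 4.1, -1.3]
width: 0.108
```

Run:
```python
from h import *
st(); s=arm.read_state(); print(s['torque'].round(3))
```

```text
43.6 [0.6083 0.1699 0.0953] 98.67 [-2.5  4.1 -1.3] 0.108 q7 1.27
[ 1.201  0.396 -0.08 ]
```

Call:
drive_tool(commands=[[2,0,0,0,-0.08],[2,0,0,0,-0.06],[2,0,0,0,0]])

```text
clock: 43.85
tool_pos: [0.6082, 0.1699, 0.0953]
tool_rot: [-0.11, 0.994, 0.0, 0.0]
contact_force: [-2.1, 4.5, -0.5]
width: 0.112
```

Run:
```python
from h import *
st(); s=arm.read_state(); print(s['torque'].round(3))
```

```text
43.85 [0.6082 0.1699 0.0953] 102.63 [-2.1  4.5 -0.5] 0.112 q7 1.32
[ 1.19   0.485 -0.221]
```

Call:
drive_tool(commands=[[2,0,0,0,0.08],[2,0,0,0,0.08],[2,0,0,-0.01,0],[2,0,0,-0.03,0],[2,0,0,-0.03,0],[2,0,0,-0.04,0],[2,0,0,-0.05,0],[2,-0.0548,0,0,0.1],[2,-0.0548,0,0,0.1],[2,0,0,0,0.15],[2,0,0,0,0],[2,0,0,0,0]])

```text
clock: 44.85
tool_pos: [0.6624, 0.1752, 0.1752]
tool_rot: [0.016, 1.0, -0.0, -0.0]
contact_force: [-0.3, 0.3, -0.8]
width: 0.106
```

Run:
```python
from h import *
st(); c=snap('wrist','w16')
for th in(30,35,40): print(th,bow(c,.607,.1707,.073,th,.02))
plan([(.459,.3723,.175,83.45,2)])
```

```text
44.85 [0.6624 0.1752 0.1752] 88.14 [-0.3  0.3 -0.8] 0.106 q7 1.15
30 [(0.6082, 0.1693, 5.9, 13.0, 1.8)]
35 [(0.6082, 0.1693, 6.5, 13.7, 2.0)]
40 [(0.6082, 0.1692, 7.2, 14.3, 2.0)]
->  (0.459, 0.3723, 0.175, 83.45) 8 rows
[2, 0.0523, 0.0476, 0.0001, 0.0206],[2, 0.0528, 0.0471, 0.0001, 0.0206],[2, 0.0533, 0.0465, 0.0001, 0.0206],[2, 0.0538, 0.046, 0.0001, 0.0206],[2, 0.0543, 0.0454, 0.0001, 0.0206],[2, 0.0547, 0.0448, 0.0001, 0.0206],[2, 0.0552, 0.0443, 0.0001, 0.0206],[2, 0.0556, 0.0437, 0.0001, 0.0206],
```

The switch is back at off: the slot angle is 2.0°, against 2.3° at the start. Return the key to the rail.

Call:
drive_tool(commands=[[2,0.0523,0.0476,0,0.0206],[2,0.0528,0.0471,0,0.0206],[2,0.0533,0.0465,0,0.0206],[2,0.0538,0.046,0,0.0206],[2,0.0543,0.0454,0,0.0206],[2,0.0547,0.0448,0,0.0206],[2,0.0552,0.0443,0,0.0206],[2,0.0556,0.0437,0,0.0206],[2,0,0,0,0],[2,0,0,0.03,0],[2,0,0,0.03,0],[2,0,0,0,0]])

```text
clock: 45.9
tool_pos: [0.4588, 0.372, 0.1432]
tool_rot: [0.057, 0.998, -0.001, -0.001]
contact_force: [-0.9, -1.3, -1.4]
width: 0.108
```

Run:
```python
from h import *
st(); s=arm.read_state(); p=s['tool_pos']
plan([(.459,.3723,.115,83.45,2)])
```

```text
45.9 [0.4588 0.372  0.1432] 83.46 [-0.9 -1.3 -1.4] 0.108 q7 0.63
->  (0.459, 0.3723, 0.115, 83.45) 1 rows
[2, -0.0003, 0.0006, 0.0565, 0.0004],
```

Call:
drive_tool(commands=[[2,0,0.0006,0.03,0],[2,0,0,0.03,0],[2,0,0,0.012,0],[2,0,0,0.008,0],[2,0,0,0.006,0],[2,0,0,0.004,0],[2,0,0,0,0],[2,0,0,0,0]])

```text
clock: 46.57
tool_pos: [0.4602, 0.3735, 0.1006]
tool_rot: [0.058, 0.998, 0.0, 0.0]
contact_force: [0.3, -0.1, -0.7]
width: 0.107
```

Call:
drive_tool(commands=[[2,0.0021,-0.0026,0,0],[2,0,0,0.012,0],[2,0,0,0.012,0],[2,0,0,0.012,0],[2,0,0,0.01,0],[2,0,0,0.006,0],[2,0,0,0,0],[2,0,0,0,0]])

```text
clock: 47.23
tool_pos: [0.4588, 0.3721, 0.0739]
tool_rot: [0.058, 0.998, -0.0, -0.0]
contact_force: [0.4, 0.1, -1.0]
width: 0.103
```

Call:
drive_tool(commands=[[2,0,0,0.002,0],[2,0,0,0.002,0],[2,0,0,0.002,0],[2,0,0,0.001,0],[2,0,0,0,0],[2,0,0,0,0]])

```text
clock: 47.73
tool_pos: [0.4589, 0.3722, 0.0706]
tool_rot: [0.058, 0.998, 0.0, 0.0]
contact_force: [0.4, -0.2, -0.6]
width: 0.105
```

Call:
drive_tool(commands=[[2,0,0,0.001,0],[2,0,0,0.001,0],[2,0,0,0,0],[2,0,0,0,0]])

```text
clock: 48.07
tool_pos: [0.4589, 0.3723, 0.0705]
tool_rot: [0.058, 0.998, 0.0, 0.0]
contact_force: [-4.8, -3.3, 15.9]
width: 0.105
```

Call:
drive_tool(commands=[[40,0,0,0,0],[40,0,0,0,0],[40,0,0,0,0],[40,0,0,0,0],[40,0,0,0,0],[40,0,0,-0.04,0],[40,0,0,-0.07,0],[40,0,0,-0.07,0],[40,0,0,-0.07,0],[40,0.0152,-0.0156,0,0.0384],[40,0,0,0,0],[40,0,0,0,0]])

```text
clock: 49.07
tool_pos: [0.4502, 0.3652, 0.1945]
tool_rot: [0.068, 0.998, -0.0, -0.0]
contact_force: [-0.6, -0.1, -0.5]
width: 0.468
```

Run:
```python
from h import *
st(); c=snap('wrist','w17'); t=snap('top','top6'); o=load('top0')
for th in(35,50): print(th,bow(c,.456,.366,.09,th), bow(load('w12'),.456,.366,.09,th))
im=np.vstack([np.hstack([rect(c,.456,.366,.09,.03,300),rect(load('w12'),.456,.366,.09,.03,300),cv2.resize(t['pixels'][150:220,300:400],(200,300))[:, :]]),cv2.resize(rect(t,.62,-.09,.066,.18,800)[250:550],(800,300))]); cv2.imwrite('pics/r17.png',im)
for n,p in [('A',(.632,.047,.064)),('B',(.63,-.045,.06)),('C',(.6275,-.137,.068)),('D',(.625,-.228,.056))]:
    d=[dot(x,*p) for x in (load('top5'),t)]; print(n,d,label(t,*d[1],p[2]))
d=cv2.absdiff(t['pixels'],o['pixels']).max(2);
```

```text
49.07 [0.4502 0.3652 0.1945] 82.25 [-0.6 -0.1 -0.5] 0.468 q7 0.62
35 [(0.454, 0.3717, 8.3, 42.3, 6.3)] [(0.4541, 0.3718, 8.8, 42.1, 7.0)]
50 [(0.454, 0.3716, 9.6, 43.5, 6.8)] [(0.4541, 0.3718, 10.1, 43.4, 6.5)]
A [(0.6309, 0.0521), (0.6201, 0.0509)] (97.4, np.float64(38.0))
B [(0.6289, -0.044), (0.629, -0.0441)] (7.5, np.float64(46.5))
C [(0.6254, -0.1348), (0.6256, -0.1349)] (5.0, np.float64(47.5))
D [(0.6234, -0.2275), (0.6235, -0.2276)] (6.6, np.float64(34.5))
```

The key reads home, identical to the start. Blank A's reading jumped, though, by a knock or a shadow, so I'll check it by numbers.

Run:
```python
from h import *
a,b=load('top5'),load('top6')
for n,p in [('A',(.632,.047,.064)),('B',(.63,-.045,.06)),('C',(.6275,-.137,.068)),('D',(.625,-.228,.056))]:
    x,y=[rect(k,*p,.05,200) for k in(a,b)]; print(n,cv2.absdiff(x,y).mean().round(1))
g=cv2.cvtColor(rect(b,.62,.04,.064,.09,48),cv2.COLOR_BGR2HSV)
ch=np.where((g[...,1]>90),'.',np.array(list(' #%=-+owW'))[np.clip(g[...,2]//29,0,8)])
print('\n'.join(''.join(r) for r in ch))
```

```text
A 29.0
B 4.6
C 2.7
D 2.6
+++++++..oWwwooooooooooooooooooooooooooooooooooo
++++++...+wwwwoooooooooooooooooooooooooooooooooo
+++++...++wwwwwwwwwwwwwwwooooooooooooooooooooooo
.....+++.+wwwwwwwwwwwwwwwwwwwwwwwwwwwwwwwwwooooo
.....++++owwwwwwwwwwwwwwwwwwwwwwwwwwwwwwwwwwwwww
..+++++.++wwwwwwwwwwwwwwwwwwwwwwwwwwwwwwwwwwwwww
++.++++.++wwwwwwwwwwwwwwwwwwwwwwwwwwwwwwwwwwwwww
++..+++.++wwwwwwwwwwwwwwwwwwwwwwwwwwwwwwwwwwwwww
.++++++.+owwwwwwwwwwwwwwwWwWwwwwwwwwwwwwwwwwwwww
.+++++..+owwwwwwwwwwwoowow+W-wowwwwwwwwwwwwwwwww
..++++..+owwwwwwwwwwoooWow+W-woowwwwwwwwwwwwwwww
..+++++.+owwwwwwwwwoooowwwowowooowwwwwwwwwwwwwww
....+.+.+wwwwwwwwwwooooooooooooooowwwwwwwwwwwwww
++++..+.+wwwwwwwwwoooooooooooooooowwwwwwwwwwwwww
oooo....+wwwwwwwwwoooooooooooooooowwwwwwwwowwWww
owo+=.+.+wwwwwwwwoooooooo-+oooooooowwwwwwooW+o-+
ooo+%+..+wwwwwwwwoooooooo--ooooooowwwwwwoooW+w+w
ooo+%-..+wwwwwwwwwoooooooooooooooo+wwwwoooowwWwo
ooo+%=-.+wwwwwwww++ooooooooooooooo+wwwwooooooooo
ooo+%=..+wwwwwwww+-oooooooooooooo--wwwoooooooooo
ooo-%=..+wwwwwwww+-+ooooooooooooo==wwo+ooooooooo
ooo-%=..+wwwwwwwwo+=oooooooooooo-%-ww-ooooooo+
[... 576 characters left out ...]
wwwwwwwwwwoooo
ooo=%=--owwwwwwwwwwwwwwwwwwwwwwwwwwwwwwwwwwwowwo
ooo=%=--owwwwwwwwwwwwwwwwwwwwwwwwwwwwwwwwwwwwooo
ooo=%=--owwwwwwwwwwwwwwwwwwwwwwwwwwwwwwwwwwwwwww
ow+%%=--owwwwwwwwwwwwwwwwwwwwwwwwwwwwwwwwwwwwwww
woo%%=--owwwwwwwwwwwwwwwwwwwwwwwwwwwwwwwwwwwwwww
ooo%%=.-owwwwwwwwwwwwwwwwwwwwwwwwwwwwwwwwwwwwwww
owo%%-..-==---+ooooowwwooooooooooowwwwwwWWWWWWWW
---%=-.+....................===---++++++ooo++++-
%%%%%-.+++++++.+++........+.....................
%%%%%-.+++++.+..++.+.+..++++++++++++++++.++++...
=====-.++++++++..+.+..++++++++..++++++++....+.++
.......+.+++++.+.+...++++.++++.+++++..+++.+...++
.....-+++++++++.....+++++++++++++++++++++.++++++
...-....+.++++++++..+++.+++++++++.++++.+++++++++
```

Blank A was knocked: the patch shows its dot now near (.651, .032) instead of (.632, .048). I'll find out when that happened, and where it stands exactly, from the stored wrist pictures.

Run:
```python
from h import *
def asc(c,x,y,z,h=.05,n=36):
    g=cv2.cvtColor(rect(c,x,y,z,h,n),cv2.COLOR_BGR2HSV)
    ch=np.where(g[...,1]>90,'.',np.array(list(' #%=-+owW'))[np.clip(g[...,2]//29,0,8)]); return [''.join(r) for r in ch]
for f in('w14','w15','w16'):
    c=load(f); print(f,proj(c,(.632,.048,.064)).round(),proj(c,(.651,.032,.064)).round())
print('\n'.join(a+'  |  '+b for a,b in zip(asc(load('w15'),.64,.04,.064),asc(load('w16'),.64,.04,.064))))
b=load('top6'); print(dot(b,.651,.032,.064),label(b,*dot(b,.651,.032,.064),.064))
```

```text
w14 [247. 371.] [266. 390.]
w15 [115. 156.] [101. 178.]
w16 [110. 157.] [ 96. 178.]
WWWwWWwwWWwWWWWWWWWWWWWWWWWWWWWWWWWW  |  WWWWWWWWWWWWWWWWWWWWWWWWWWWWWWWWWWWW
WWWWWWWWWWWWWWWWWWWWWWWWWWWWWWWWWWWW  |  WWWWWWWWWWWWWWWWWWWWWWWWWWWWWWWWWWWW
WWWWWWWWWWWWWWWWWWWWWWWWWWwWWWWWWWWW  |  WWWWWWWWWWWWWWWWWWWWWWWWWWWWWWWWWWWW
WWWWWWWWWWWWWWWWWwWWWWWWWWWWWWWWWWWW  |  WWWWWWWWWWWWWWWWWwWWWWWWWWWWWWWWWWWW
WWWWWWWWWWWWWWWw+oWoWW%W-WwWWWWWWWWW  |  WWWWWWWWWWWWWWWw+oWoWW%W-WwWWWWWWWWW
WWWWWWWWWWWWWWooowW+WW%W-WoowWWWWWWW  |  WWWWWWWWWWWWWW+oowWoWW%W-WoowWWWWWWW
WWWWWWWWWWWWw-ooowW+WW%W-WooowWWWWWW  |  WWWWWWWWWWWWw-ooowWoWW%W=WooowWWWWWW
WWWWWWWWWWWw=oooowWWWWWWwWoooowWWWWW  |  WWWWWWWWWWWo=oooowWWWWwWwWoooowWWWWW
WWWWWWWoo-%#ooooo+oowwwowwoooooWWWWW  |  WWWWWWwwo-%#ooooo+ooowwwwwoooooWWWWW
WWWWWo---%#-ooooooooooooooooooowWWWW  |  WWWWww---%#-ooooooooooooooooooowWWWW
WWWWo---##%oooooooooooooooooooooWWWW  |  WWWW+--=##%oooooooooooooooooooooWWWW
WWWo--=###%oooooooooooooooooooooWWWW  |  WWW---%###%oooooooooooooooooooooWWWW
WWw--=####=ooooooooooooooooooooowWWW  |  WWo--%#%##=ooooooooooooooooooooowWWW
WW
[... 1133 characters left out ...]
WWWWwowwwoowwwwwwWWWWW+-#####%%%#%
WWWWWWW-wwwwwwwwwwwWWWWWw+%#%%%#%%%%  |  WWWWWWWowwwwwwwwwwWWWWWWw-%#%%%%%%#%
WWWWWWW-WwwwwwwwwWWWWWWWWW=%%%%%#%%%  |  WWWWWWWwwwwwwwwwwWWWWWWWWw=%%%%%%%%%
WWWWWWWwWWWWWWWWWWWWWWWWWWw-%%%%%%%%  |  WWWWWWWWWWWWWWWWWWWWWWWWWWo=%%%%%%%%
WWWWWWWWWWWWWWWWWWWWWWWWWWWwo%#%%%%%  |  WWWWWWWWWWWWWWWWWWWWWWWWWWWw+%%%%%%%
WWWWWWWWWWWWWWWWWWWWWWWWWWWwwwo=%#%%  |  WWWWWWWWWWWWWWWWWWWWWWWWWWWwww+%%%%%
WWWWWWWWWWWWWWWWWWWWWWWWWWWWWwwwwwow  |  WWWWWWWWWWWWWWWWWWWWWWWWWWWWwwwwwooo
WWWWWWWWWWWWWWWWWWWWWWWWWWWWWWwwwwww  |  WWWWWWWWWWWWWWWWWWWWWWWWWWWWWwwwwwww
WWWWWWWWWWWWWWWWWWWWWWWWWWWWWWWwwwww  |  WWWWWWWWWWWWWWWWWWWWWWWWWWWWWWWwwwww
(0.6503, 0.0327) (-3.3, np.float64(67.0))
```

A was knocked somewhere between 36.3 and 41.3 s, which may overlap the on time. So I'll reset A on the line and then repeat the whole key cycle.

Run:
```python
from h import *
for f in('w15','w16'):
    c=load(f)
    for z in(.06,.064): d=dot(c,.651,.031,z); print(f,z,d,label(c,*d,z))
plan([(.651,.031,.19,-30,85)])
```

```text
w15 0.06 (0.6522, 0.0299) (-7.8, np.float64(69.0))
w15 0.064 (0.6511, 0.0321) (-7.8, np.float64(69.0))
w16 0.06 (0.653, 0.0294) (-6.8, np.float64(72.0))
w16 0.064 (0.6519, 0.0317) (-6.5, np.float64(71.5))
->  (0.651, 0.031, 0.19, -30) 17 rows
[85, -0.0287, -0.0358, 0.0004, 0.2305],[85, -0.0326, -0.0323, 0.0004, 0.2305],[85, -0.0361, -0.0283, 0.0004, 0.2305],[85, -0.0391, -0.0239, 0.0004, 0.2305],[85, -0.0416, -0.0193, 0.0004, 0.2305],[85, -0.0436, -0.0144, 0.0004, 0.2305],[85, -0.0449, -0.0093, 0.0004, 0.2305],[85, -0.0457, -0.004, 0.0004, 0.2305],[85, -0.0459, 0.0012, 0.0004, 0.2305],[85, -0.0454, 0.0065, 0.0004, 0.2305],[85, -0.0444, 0.0117, 0.0004, 0.2305],[85, -0.0427, 0.0167, 0.0004, 0.2305],[85, -0.0405, 0.0215, 0.0004, 0.2305],[85, -0.0378, 0.026, 0.0004, 0.2305],[85, -0.0345, 0.0302, 0.0004, 0.2305],[85, -0.0308, 0.034, 0.0004, 0.2305],[85, -0.0267, 0.0373, 0.0004, 0.2305],
```

Call:
drive_tool(commands=[[40,-0.0287,-0.0358,0,0.2305],[85,-0.0326,-0.0323,0,0.2305],[85,-0.0361,-0.0283,0,0.2305],[85,-0.0391,-0.0239,0,0.2305],[85,-0.0416,-0.0193,0,0.2305],[85,-0.0436,-0.0144,0,0.2305],[85,-0.0449,-0.0093,0,0.2305],[85,-0.0457,-0.004,0,0.2305],[85,-0.0459,0.0012,0,0.2305],[85,-0.0454,0.0065,0,0.2305],[85,-0.0444,0.0117,0,0.2305],[85,-0.0427,0.0167,0,0.2305]])

```text
clock: 50.17
tool_pos: [0.5923, 0.1282, 0.1935]
tool_rot: [0.69, 0.724, -0.001, -0.0]
contact_force: [-0.5, 0.2, 0.2]
width: 0.998
```

Call:
drive_tool(commands=[[85,-0.0405,0.0215,0,0.2305],[85,-0.0378,0.026,0,0.2305],[85,-0.0345,0.0302,0,0.2305],[85,-0.0308,0.034,0,0.2305],[85,-0.0267,0.0373,0,0.2305],[85,0,0,0,0],[85,0,0,0,0],[85,0,0,0,0]])

```text
clock: 50.83
tool_pos: [0.6505, 0.0314, 0.1935]
tool_rot: [0.866, 0.501, -0.001, -0.0]
contact_force: [-0.2, 0.1, -0.2]
width: 0.991
```

```bash
cat >> h.py <<'E'
def asc(c,x,y,z,h=.05,n=36):
    g=cv2.cvtColor(rect(c,x,y,z,h,n),cv2.COLOR_BGR2HSV)
    ch=np.where(g[...,1]>90,'.',np.array(list(' #%=-+owW'))[np.clip(g[...,2]//29,0,8)]); return [''.join(r) for r in ch]
E
python3 - <<'E'
from h import *
st(); c=snap('wrist','w18')
for z in(.064,): d=dot(c,.651,.031,z); print(z,d,label(c,*d,z))
print('\n'.join(asc(c,.651,.031,.064,.04,50)))
E
```

```text
50.83 [0.6505 0.0314 0.1935] -29.93 [-0.2  0.1 -0.2] 0.991 q7 -0.38
0.064 (0.6504, 0.031) (-26.5, np.float64(27.5))
----------------=+wwwwwwwwwwwwwwwwwwwwwwwwwwwwwwww
-----------------owwwwwwwwwwwwwwwwwwwwwwwwwwwwwwww
------------=-=--+wwwwwwwwwwwwwwwwwwwwwwwwwwwwwwww
--------------------+ooowwwwwwowwoooooooooooowooow
==--=----=---====%%%%==-++ooowwwwwwwwwoowooooooooo
=======--=-====%%#%==-++-++-+wwwwwwwwwwwwwwwwwwwww
---------==%%%%%%=-+oo+ooo+++wWWWWwwwwwwwwwwwwwwww
==------=%%#####%%-+o+=-o+--+wooWwooowoooowooowoow
======-=%#####%%%=-oo+#-o+#%+w-=ww+++owwwwwwwwwwww
------=%#####%%===-oo+#-o+#%+w-=Ww++++oowwwwwwwwww
-----=%#####%%====-oo+#-o+#%+w-=WW+++++oowwowowooo
-----%#####%======-+o-#+o+#%+w-=Ww++++++oowwwwwwww
----=%####%=======-+o-%-o-#=ow-=Ww+++++++oowwwwwww
====%####%%=======-oo+-+o+=-owooWw+++++--+ooowwo++
====#####%=========++++++++++wWWWw++++----+oooo+-=
===%####%====================+oooo+++-----+o+---==
---%####%==============%%%===++++++++-----++-===-=
--=%###%====================++++++++++------=%===%
=-=####%====================++++++++++------=%==%#
--=####%=======
[... 865 characters left out ...]
====%%=++-++--+--------------%#######
------+oo=--=====%%=++++-+---------------==%######
-----=+oo=++-=%%%%%=-++---------------+++-=%######
======-o+=+o+=%%%%=----+-------------++oo+=%######
=====%-o+=+oo+-=%%=-++--------------++oooo+=%#####
======+o+-+oooo+=%=---------------+++ooooo+-=%####
=====-ooo+oooooo++--------------+++ooooooooo+-%###
====%-oooooooooooo+++++---+++++++oooooooooooo+-%##
=====-oooooooooooooo++o+++++++oooooooo+ooooooo++=%
-====+oooooooooooooooooooooooooooooooooooooooooo+-
--==-ooooooooooooooooooooooooooooooooooooooooooooo
====-ooooooooooooooooooooooooooooooooooooooooooooo
==%-+ooooooooooooooooooooooooooooooooooooooooooooo
===-oooooooooooooooooooooooooooooooooooooooooooooo
```

Call:
drive_tool(commands=[[85,0,0.0026,0.075,0],[85,0,0,0.075,0],[85,0,0,0.075,0],[85,0,0,0.075,0],[85,0,0,0.02,0],[85,0,0,0,0],[50,0,0,0,0],[50,0,0,0,0],[50,0,0,0,0],[50,0,0,0,0],[50,0,0,0,0],[50,0,0,0,0]], newtons=60)

```text
clock: 51.88
tool_pos: [0.6532, 0.0305, 0.0373]
tool_rot: [0.866, 0.5, 0.002, 0.0]
contact_force: [-3.6, 1.3, 9.4]
width: 0.733
```

Run:
```python
from h import *
st(); s=arm.read_state(); p=s['tool_pos']; w=yaw(s)
plan([(.6325,.0475,p[2]+.012,w+3.7,50)],start=(p[0],p[1],p[2]+.012,w))
```

```text
51.88 [0.6532 0.0305 0.0373] -30.02 [-3.6  1.3  9.4] 0.733 q7 -0.31
->  (0.6325, 0.0475, np.float64(0.04933448210572734), np.float64(-26.316839259391326)) 1 rows
[50, 0.0087, -0.0527, -0.0, -0.1292],
```

Call:
drive_tool(commands=[[50,0,0,-0.012,0],[50,0,0,-0.012,0],[50,0.0044,-0.0264,0,-0.0646],[50,0.0044,-0.0264,0,-0.0646],[50,0,0,0,0],[50,0,0,0,0],[50,0,0,0,0]])

```text
clock: 52.47
tool_pos: [0.6318, 0.0467, 0.0475]
tool_rot: [0.85, 0.527, 0.001, 0.0]
contact_force: [-0.7, -0.5, -5.6]
width: 0.733
```

Run:
```python
from h import *
st(); s=arm.read_state(); p=s['tool_pos']; w=yaw(s)
plan([(.6325,.0475,p[2],-26.3,50)])
```

```text
52.47 [0.6318 0.0467 0.0475] -26.38 [-0.7 -0.5 -5.6] 0.733 q7 -0.28
->  (0.6325, 0.0475, np.float64(0.04747296920318433), -26.3) 1 rows
[50, 0.0022, 0.0006, -0.0, -0.0026],
```

Call:
drive_tool(commands=[[50,0.0024,0.0014,0.008,0],[50,0,0,0.006,0],[50,0,0,0.004,0],[50,0,0,0.003,0],[50,0,0,0,0],[50,0,0,0,0]])

```text
clock: 52.97
tool_pos: [0.6323, 0.0474, 0.0373]
tool_rot: [0.85, 0.527, 0.0, -0.0]
contact_force: [-10.6, 0.6, 24.0]
width: 0.732
```

Supported. Ease off, release, rise and check.

Call:
drive_tool(commands=[[50,0,0,-0.001,0],[50,0,0,0,0],[85,0,0,0,0],[85,0,0,0,0],[85,0,0,0,0],[85,0,0,0,0],[85,0,0,-0.06,0],[85,0,0,-0.08,0],[85,0,0,-0.08,0],[85,0,0,-0.08,0],[85,0,0,0,0],[85,0,0,0,0]])

```text
clock: 53.97
tool_pos: [0.6333, 0.0478, 0.1889]
tool_rot: [0.85, 0.527, 0.002, 0.001]
contact_force: [-0.2, -0.8, -0.2]
width: 0.996
```

Run:
```python
from h import *
st(); c=snap('wrist','w19')
print(dot(c,.633,.047,.064)); print('\n'.join(asc(c,.633,.047,.064,.04,50)[3:28]))
print('\n'.join(asc(c,.633,.01,.008,.012,40)[::2]))
plan([(.45,.365,.195,82.3,40)])
```

```text
53.97 [0.6333 0.0478 0.1889] -26.33 [-0.2 -0.8 -0.2] 0.996 q7 -0.35
(0.634, 0.046)
-----------------+wwwwwwwwwwwwwwwwwwwwwwwwwwwwwwww
-------------------++owwwwwwwwwwwwwwwwwwwwwwwwwwww
--------------===%%%%--++++owwwwwwwwwwwwwwwwwwwwww
-----------===%%#%=-++++++++owWWWwwwwwwwwwwwwwwwww
----------=%%====-ooooooo++oowWWWowwwwwwwwwwwwwwww
--------==%#%%%%%-oo+=+o+%=oo--wW++owwwwwwwwwwwwww
-------=%##%#%%%=-oo+%-o+#%+o=%wW+++owwwwwwwwwwwww
------=%####%%===-oo+%-o+%#+o-%wWooo++wwwwwwwwwww+
-----=%##%#%%=====oo+%-o+%#+o-%wWoo++++owwwwwwwwo-
----=%#%#%#%======oo+%=o+%#-o-%wWo++++++oowwwwww+-
----=%#%##%=======+o+%=oo=%-o+-wWo+++++++ooowwwo--
---=%####%========+oo++oo++oowWWWo++++++++oowww---
---=####%%========+ooo+++++++owwwo++++++++ooww+---
--=%##%#%====================-oooo+++++++++oww----
--=%###%%===================-+oooo++++++++++ww---=
--=####%====================+ooooo++++++++++ww+--=
-=%####%====================+oooo+++++++++++oo---=
-=%###%=====================+oo++++++++++++++----%
--%###%====================+ooo++++++++o++++-=%%%%
--%###%====================+oo+++++++++++++++o-=
[... 1013 characters left out ...]
+++++++++++++++++++++++
++++++++++++++++++++++++++++++++++++++++
->  (0.45, 0.365, 0.195, 82.3) 16 rows
[40, 0.0254, -0.038, -0.001, -0.237],[40, 0.0297, -0.0347, -0.001, -0.237],[40, 0.0336, -0.031, -0.001, -0.237],[40, 0.0371, -0.0268, -0.001, -0.237],[40, 0.04, -0.0222, -0.001, -0.237],[40, 0.0423, -0.0173, -0.001, -0.237],[40, 0.0441, -0.0122, -0.001, -0.237],[40, 0.0452, -0.0069, -0.001, -0.237],[40, 0.0457, -0.0015, -0.001, -0.237],[40, 0.0456, 0.0039, -0.001, -0.237],[40, 0.0448, 0.0092, -0.001, -0.237],[40, 0.0434, 0.0145, -0.001, -0.237],[40, 0.0414, 0.0195, -0.001, -0.237],[40, 0.0388, 0.0242, -0.001, -0.237],[40, 0.0356, 0.0287, -0.001, -0.237],[40, 0.032, 0.0327, -0.001, -0.237],
```

A is back on the line: dot (.633, .046), label at about −2.3°. Repeat the key cycle.

Call:
drive_tool(commands=[[40,0.0254,-0.038,-0.001,-0.237],[40,0.0297,-0.0347,-0.001,-0.237],[40,0.0336,-0.031,-0.001,-0.237],[40,0.0371,-0.0268,-0.001,-0.237],[40,0.04,-0.0222,-0.001,-0.237],[40,0.0423,-0.0173,-0.001,-0.237],[40,0.0441,-0.0122,-0.001,-0.237],[40,0.0452,-0.0069,-0.001,-0.237],[40,0.0457,-0.0015,-0.001,-0.237],[40,0.0456,0.0039,-0.001,-0.237],[40,0.0448,0.0092,-0.001,-0.237],[40,0.0434,0.0145,-0.001,-0.237]])

```text
clock: 55.02
tool_pos: [0.4943, 0.2862, 0.1913]
tool_rot: [0.297, 0.955, -0.001, -0.001]
contact_force: [1.4, -0.1, 0.1]
width: 0.468
```

Call:
drive_tool(commands=[[40,0.0414,0.0195,0,-0.237],[40,0.0388,0.0242,0,-0.237],[40,0.0356,0.0287,0,-0.237],[40,0.032,0.0327,0,-0.237],[40,0,0,0,0],[40,0,0,0,0],[40,0,0,0,0]])

```text
clock: 55.6
tool_pos: [0.45, 0.364, 0.1916]
tool_rot: [0.068, 0.998, -0.001, -0.001]
contact_force: [0.4, -0.5, -0.1]
width: 0.469
```

Run:
```python
from h import *
st(); c=snap('wrist','w20'); t=snap('top','top7'); print(bow(c,.456,.366,.09,40))
for n,p in [('A',(.632,.05,.064)),('B',(.63,-.045,.06)),('C',(.6275,-.137,.068)),('D',(.625,-.228,.056))]: print(n,dot(t,*p))
plan([(.459,.3720,.0695,83.45,40)])
```

```text
55.6 [0.45   0.364  0.1916] 82.17 [ 0.4 -0.5 -0.1] 0.469 q7 0.62
[(0.4539, 0.3716, 9.0, 43.0, 6.6)]
A (0.6308, 0.0484)
B (0.6289, -0.044)
C (0.6256, -0.1349)
D (0.6233, -0.2275)
->  (0.459, 0.372, 0.0695, 83.45) 4 rows
[40, -0.0037, 0.0046, 0.0613, -0.0114],[40, -0.0038, 0.0046, 0.0613, -0.0114],[40, -0.0038, 0.0046, 0.0613, -0.0114],[40, -0.0038, 0.0046, 0.0613, -0.0114],
```

Call:
drive_tool(commands=[[40,-0.0076,0.0092,0,-0.0456],[40,-0.0075,0.0092,0,0],[40,0,0,0.06,0],[40,0,0,0.06,0],[40,0,0,0.06,0],[40,0,0,0.045,0],[40,0,0,0.02,0],[40,0,0,0,0],[40,0,0,0,0]])

```text
clock: 56.45
tool_pos: [0.459, 0.3733, 0.0706]
tool_rot: [0.056, 0.998, 0.0, 0.0]
contact_force: [0.1, -0.4, 0.5]
width: 0.468
```

Call:
drive_tool(commands=[[2,0,0,0,0],[2,0,0,0,0],[2,0,0,0,0],[2,0,0,0,0],[2,0,0,0,0],[2,0,0,0,0],[2,0,0,0,0],[2,0,0,0,0]], newtons=60)

```text
clock: 57.12
tool_pos: [0.4591, 0.3736, 0.0715]
tool_rot: [0.056, 0.998, 0.001, 0.001]
contact_force: [-0.7, -1.6, 7.9]
width: 0.107
```

Call:
drive_tool(commands=[[2,0,0,-0.02,0],[2,0,0,-0.05,0],[2,0,0,-0.07,0],[2,0,0,-0.06,0],[2,0,0,0,0],[2,0,0,0,0]])

```text
clock: 57.62
tool_pos: [0.4592, 0.3737, 0.1728]
tool_rot: [0.056, 0.998, 0.001, 0.001]
contact_force: [0.1, -0.4, -2.1]
width: 0.105
```

Run:
```python
from h import *
st()
plan([(.609,.1693,.17,88.05,2)])
```

```text
57.62 [0.4592 0.3737 0.1728] 83.59 [ 0.1 -0.4 -2.1] 0.105 q7 0.64
->  (0.609, 0.1693, 0.17, 88.05) 7 rows
[2, -0.049, -0.0533, 0.0008, -0.0222],[2, -0.0484, -0.0538, 0.0008, -0.0222],[2, -0.0478, -0.0543, 0.0008, -0.0222],[2, -0.0472, -0.0549, 0.0008, -0.0222],[2, -0.0466, -0.0554, 0.0008, -0.0222],[2, -0.046, -0.0559, 0.0008, -0.0222],[2, -0.0454, -0.0564, 0.0008, -0.0222],
```

Call:
drive_tool(commands=[[2,-0.049,-0.0533,0,-0.0222],[2,-0.0484,-0.0538,0,-0.0222],[2,-0.0478,-0.0543,0,-0.0222],[2,-0.0472,-0.0549,0,-0.0222],[2,-0.0466,-0.0554,0,-0.0222],[2,-0.046,-0.0559,0,-0.0222],[2,-0.0454,-0.0564,0,-0.0222],[2,0,0,0,0],[2,0,0,0.03,0],[2,0,0,0.03,0],[2,0,0,0,0],[2,0,0,0,0]])

```text
clock: 58.62
tool_pos: [0.6075, 0.1686, 0.1395]
tool_rot: [0.017, 1.0, -0.0, -0.001]
contact_force: [0.6, -0.2, -1.0]
width: 0.103
```

Run:
```python
from h import *
st(); s=arm.read_state(); p=s['tool_pos']
plan([(.6085,.1693,p[2],88.05,2)])
```

```text
58.62 [0.6075 0.1686 0.1395] 88.06 [ 0.6 -0.2 -1. ] 0.103 q7 1.13
->  (0.6085, 0.1693, np.float64(0.13945882640618065), 88.05) 1 rows
[2, -0.0019, 0.0015, -0.0, 0.0004],
```

Call:
drive_tool(commands=[[2,-0.0019,0.0015,0.01,0],[2,0,0,0.01,0],[2,0,0,0.008,0],[2,0,0,0.004,0],[2,0,0,0.004,0],[2,0,0,0,0]])

```text
clock: 59.12
tool_pos: [0.6089, 0.1694, 0.1217]
tool_rot: [0.017, 1.0, -0.0, -0.0]
contact_force: [-1.2, 0.2, -0.6]
width: 0.108
```

Call:
drive_tool(commands=[[2,0,0,0.012,0],[2,0,0,0.012,0],[2,0,0,0.012,0],[2,0,0,0.01,0],[2,0,0,0.005,0],[2,0,0,0.003,0],[2,0,0,0.001,0],[2,0,0,0,0],[2,0,0,0,0]])

```text
clock: 59.87
tool_pos: [0.609, 0.1694, 0.0946]
tool_rot: [0.017, 1.0, -0.0, -0.0]
contact_force: [-5.4, 0.1, 1.3]
width: 0.108
```

Call:
drive_tool(commands=[[2,0.001,0,0.001,0],[2,0,0,0,0],[2,0,0,0,0]])

```text
clock: 60.12
tool_pos: [0.6089, 0.1694, 0.0945]
tool_rot: [0.017, 1.0, 0.0, 0.0]
contact_force: [-4.4, -0.6, 5.6]
width: 0.104
```

Call:
drive_tool(commands=[[2,0,0,0,0.215],[2,0,0,0,0.215],[2,0,0,0,0.215],[2,0,0,0,0.215],[2,0,0,0,0.215],[2,0,0,0,0.215],[2,0,0,0,0.215],[2,0,0,0,0.215],[2,0,0,0,0.215],[2,0,0,0,0.215],[2,0,0,0,0.215],[2,0,0,0,0.215]])

```text
clock: 61.12
tool_pos: [0.6085, 0.1696, 0.0945]
tool_rot: [0.617, 0.787, -0.0, -0.0]
contact_force: [-7.5, 1.1, 7.3]
width: 0.109
```

Run:
```python
from h import *
st(); s=arm.read_state(); print(s['torque'].round(3)); t=snap('top','top8')
for n,p in [('A',(.632,.05,.064)),('B',(.63,-.045,.06)),('C',(.6275,-.137,.068)),('D',(.625,-.228,.056))]: print(n,dot(t,*p))
```

```text
61.12 [0.6085 0.1696 0.0945] 13.86 [-7.5  1.1  7.3] 0.109 q7 0.11
[0.047 1.972 0.239]
A (0.6307, 0.0484)
B (0.629, -0.0439)
C (0.6254, -0.1351)
D (0.6234, -0.2275)
```

On, torque at the stop, and all blanks in place. Hold for two seconds, then turn back.

Call:
drive_tool(commands=[[2,0,0,0,0],[2,0,0,0,0],[2,0,0,0,0],[2,0,0,0,0],[2,0,0,0,0],[2,0,0,0,0],[2,0,0,0,0],[2,0,0,0,0],[2,0,0,0,0],[2,0,0,0,0],[2,0,0,0,0],[2,0,0,0,0]])

```text
clock: 62.17
tool_pos: [0.6085, 0.1696, 0.0945]
tool_rot: [0.615, 0.789, -0.0, -0.0]
contact_force: [-8.0, -1.2, 8.4]
width: 0.102
```

Call:
drive_tool(commands=[[2,0,0,0,0],[2,0,0,0,0],[2,0,0,0,0],[2,0,0,0,0],[2,0,0,0,0],[2,0,0,0,0],[2,0,0,0,0],[2,0,0,0,0],[2,0,0,0,-0.215],[2,0,0,0,-0.215],[2,0,0,0,-0.215],[2,0,0,0,-0.215]])

```text
clock: 63.17
tool_pos: [0.6088, 0.1697, 0.0945]
tool_rot: [0.43, 0.903, 0.0, 0.0]
contact_force: [-6.5, 1.1, 5.7]
width: 0.106
```

Call:
drive_tool(commands=[[2,0,0,0,-0.215],[2,0,0,0,-0.215],[2,0,0,0,-0.215],[2,0,0,0,-0.215],[2,0,0,0,-0.215],[2,0,0,0,-0.215],[2,0,0,0,-0.215],[2,0,0,0,-0.215],[2,0,0,0,-0.215],[2,0,0,0,-0.2],[2,0,0,0,-0.12],[2,0,0,0,0]])

```text
clock: 64.17
tool_pos: [0.6087, 0.17, 0.0945]
tool_rot: [-0.119, 0.993, 0.001, 0.0]
contact_force: [-5.7, 1.7, 6.7]
width: 0.107
```

Run:
```python
from h import *
t=snap('top','top9');st(); s=arm.read_state(); print(s['torque'].round(3))
for n,p in [('A',(.632,.05,.064)),('B',(.63,-.045,.06)),('C',(.6275,-.137,.068)),('D',(.625,-.228,.056))]: print(n,dot(t,*p))
```

```text
64.22 [0.6087 0.17   0.0945] 103.44 [-5.9  3.3  5.4] 0.106 q7 1.33
[ 0.715  1.518 -0.208]
A (0.6308, 0.0484)
B (0.629, -0.044)
C (0.6254, -0.1348)
D (0.6235, -0.2276)
```

Call:
drive_tool(commands=[[2,0,0,-0.004,0],[2,0,0,0,0.08],[2,0,0,0,0.08],[2,0,0,-0.01,0],[2,0,0,-0.03,0],[2,0,0,-0.03,0],[2,0,0,-0.04,0],[2,0,0,-0.05,0],[2,-0.0548,0,0,0.1],[2,-0.0548,0,0,0.1],[2,0,0,0,0.15],[2,0,0,0,0]])

```text
clock: 65.22
tool_pos: [0.6642, 0.1761, 0.1765]
tool_rot: [0.012, 1.0, -0.0, 0.001]
contact_force: [0.1, 0.4, -0.6]
width: 0.105
```

Run:
```python
from h import *
st(); c=snap('wrist','w21')
for th in(35,40): print(th,bow(c,.607,.1707,.073,th,.02))
plan([(.4588,.3726,.175,83.5,2)])
```

```text
65.22 [0.6642 0.1761 0.1765] 88.59 [ 0.1  0.4 -0.6] 0.105 q7 1.16
35 [(0.6082, 0.1694, 6.6, 13.6, 1.4)]
40 [(0.6082, 0.1694, 7.3, 14.2, 1.3)]
->  (0.4588, 0.3726, 0.175, 83.5) 8 rows
[2, 0.0521, 0.0481, 0.0003, 0.0234],[2, 0.0526, 0.0475, 0.0003, 0.0234],[2, 0.0532, 0.0469, 0.0003, 0.0234],[2, 0.0537, 0.0462, 0.0003, 0.0234],[2, 0.0543, 0.0456, 0.0003, 0.0234],[2, 0.0548, 0.045, 0.0003, 0.0234],[2, 0.0553, 0.0443, 0.0003, 0.0234],[2, 0.0558, 0.0437, 0.0003, 0.0234],
```

Fully off: the slot reads 1.4°. Back to the rail.

Call:
drive_tool(commands=[[2,0.0521,0.0481,0,0.0234],[2,0.0526,0.0475,0,0.0234],[2,0.0532,0.0469,0,0.0234],[2,0.0537,0.0462,0,0.0234],[2,0.0543,0.0456,0,0.0234],[2,0.0548,0.045,0,0.0234],[2,0.0553,0.0443,0,0.0234],[2,0.0558,0.0437,0,0.0234],[2,0,0,0,0],[2,0,0,0.04,0],[2,0,0,0.04,0],[2,0,0,0,0]])

```text
clock: 66.27
tool_pos: [0.4575, 0.372, 0.1337]
tool_rot: [0.056, 0.998, -0.001, -0.001]
contact_force: [0.3, 0.1, -1.5]
width: 0.105
```

Call:
drive_tool(commands=[[2,0,0,0,0],[2,0,0,0,0]])

```text
clock: 66.43
tool_pos: [0.4593, 0.3733, 0.1372]
tool_rot: [0.057, 0.998, 0.0, 0.0]
contact_force: [0.9, -0.8, -0.6]
width: 0.108
```

Run:
```python
from h import *
st(); s=arm.read_state(); p=s['tool_pos']
plan([(.4588,.3726,.1,83.5,2)])
```

```text
66.43 [0.4593 0.3733 0.1372] 83.47 [ 0.9 -0.8 -0.6] 0.108 q7 0.62
->  (0.4588, 0.3726, 0.1, 83.5) 1 rows
[2, 0.0008, -0.0015, 0.0745, -0.0009],
```

Call:
drive_tool(commands=[[2,0.0008,-0.0014,0.03,0],[2,0,0,0.025,0],[2,0,0,0.01,0],[2,0,0,0.006,0],[2,0,0,0.004,0],[2,0,0,0,0],[2,0,0,0,0]])

```text
clock: 67.02
tool_pos: [0.4586, 0.3728, 0.0989]
tool_rot: [0.057, 0.998, 0.0, 0.0]
contact_force: [-0.2, -0.8, 0.0]
width: 0.104
```

Call:
drive_tool(commands=[[2,0,0,0.012,0],[2,0,0,0.012,0],[2,0,0,0.012,0],[2,0,0,0.01,0],[2,0,0,0.005,0],[2,0,0,0.002,0],[2,0,0,0,0],[2,0,0,0,0]])

```text
clock: 67.68
tool_pos: [0.4585, 0.3727, 0.0721]
tool_rot: [0.057, 0.998, 0.0, 0.0]
contact_force: [0.5, 0.1, -0.9]
width: 0.102
```

Call:
drive_tool(commands=[[2,0,0,0.001,0],[2,0,0,0.001,0],[2,0,0,0,0],[2,0,0,0,0]])

```text
clock: 68.02
tool_pos: [0.4586, 0.3727, 0.0715]
tool_rot: [0.058, 0.998, 0.0, 0.0]
contact_force: [-2.0, -0.5, 5.5]
width: 0.108
```

Home against the rail. Release and rise.

Call:
drive_tool(commands=[[40,0,0,0,0],[40,0,0,0,0],[40,0,0,0,0],[40,0,0,0,0],[40,0,0,0,0],[40,0,0,-0.04,0],[40,0,0,-0.07,0],[40,0,0,-0.07,0],[40,0,0,-0.07,0],[40,0.0172,-0.0156,0,0.0384],[40,0,0,0,0],[40,0,0,0,0]])

```text
clock: 69.02
tool_pos: [0.4489, 0.3657, 0.1961]
tool_rot: [0.067, 0.998, -0.0, 0.0]
contact_force: [-0.1, 0.7, 0.0]
width: 0.47
```

Run:
```python
from h import *
st(); c=snap('wrist','w22'); t=snap('top','top10'); print(bow(c,.456,.366,.09,40),bow(load('w12'),.456,.366,.09,40))
a=load('top7'); o=load('top0')
for n,p in [('A',(.632,.05,.064)),('B',(.63,-.045,.06)),('C',(.6275,-.137,.068)),('D',(.625,-.228,.056))]: print(n,dot(t,*p),cv2.absdiff(rect(t,*p,.05,200),rect(a,*p,.05,200)).mean().round(1))
for n,p in [('knob',(.37,-.29,.03)),('par',(.41,.235,.026)),('vb',(.62,-.46,.04)),('chk1',(.5507,.3604,.1))]: print(n,cv2.absdiff(rect(t,*p,.04,200),rect(o,*p,.04,200)).mean().round(1))
```

```text
69.02 [0.4489 0.3657 0.1961] 82.34 [-0.1  0.7  0. ] 0.47 q7 0.61
[(0.4535, 0.3721, 9.0, 42.8, 6.1)] [(0.4541, 0.3718, 9.3, 42.5, 6.6)]
A (0.6308, 0.0484) 0.3
B (0.6289, -0.044) 0.3
C (0.6256, -0.1349) 0.3
D (0.6236, -0.2276) 0.3
knob 7.4
par 9.5
vb 6.9
chk1 11.2
```

```bash
python3 -c "
from h import *
print(arm.finish_job()); st()"
```

```text
the job is handed in; nothing more can be done
None
the job is handed in; nothing more can be done
```

The job is handed in. All four blanks stand on the read line with their labels toward the window, the switch is off, and the laser key is back in its rail slot.

**Blanks:** Each was within about 2 mm of the line. Their labels were within about 1.5° of square to the window when last measured. The final overhead picture shows all four unmoved through the second key cycle.

**The knock:** One blank (A, at the left tick) was knocked about 25 mm aside around the first time the laser was on. I stood it back on the line and repeated the whole key cycle.

**Key cycle:**
- **First cycle:** the barrel followed the key back about 9° from off as I withdrew it. I reinserted the key and turned it fully off before going on.
- **Second cycle:** the key was home, the laser was on at its stop for about two seconds with every blank in place, then turned back to the off stop. The slot angle read 1.4°, against 2.3° at the start.
- **Key in the rail:** its position matches the start within 1 mm, and it bottomed out against the rail.

**Less certain:**
- The other tools were compared with the starting picture only by brightness. The small differences look like shadows from the arm, and I had no viewed pictures left to confirm that.
- Setting down blank B pressed with about 57 N at the wrist, under the 120 N limit.
- Brief picture-free checks of some label angles were unreliable in shadow, so I went by the positions I read from the pictures and printed patches.

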